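Stock and light the biscuit showcase

TASK

Get the biscuit showcase ready: first swing the lamp out of the way, over the blue parking disc, then take the empty tray out of the showcase and lay it flat on the green mat, and slide every filled tray fully home into the bay whose price chip matches the colour of its handle. When all trays are in, swing the lamp back until its shade hangs over the middle of the showcase; also turn the dimmer dial so that its white pointer points at the yellow mark. Leave the jars, boxes and other things on the counter where they are.

Things in the scene. Friction and masses are not known exactly. Their poses are not given: they have to be found in the camera images.
- tray_jam: tray of jam biscuits (23 mm high with them; waits flat at the robot's left; may be absent: None): plate 100 (x) x 70 (y) x 10 mm; red upright handle fin 30 (x) x 12 (y) mm, top at 48 mm, centred 70 mm in front of the origin (at x = -70 mm). Origin: centre of the plate's underside; +x points away from the fin. About 130 g. 
- tray_choc: tray of chocolate biscuits (23 mm high with them; waits flat at the robot's left; may be absent: None): plate 100 (x) x 70 (y) x 10 mm; brown upright handle fin 30 (x) x 12 (y) mm, top at 48 mm, centred 70 mm in front of the origin (at x = -70 mm). Origin: centre of the plate's underside; +x points away from the fin. About 130 g. 
- tray_lemon: tray of lemon biscuits (23 mm high with them; waits flat at the robot's left; may be absent: None): plate 100 (x) x 70 (y) x 10 mm; yellow upright handle fin 30 (x) x 12 (y) mm, top at 48 mm, centred 70 mm in front of the origin (at x = -70 mm). Origin: centre of the plate's underside; +x points away from the fin. About 130 g. 
- tray_empty: tray with nothing on it: plate 100 (x) x 70 (y) x 10 mm; white upright handle fin 30 (x) x 12 (y) mm, top at 48 mm, centred 70 mm in front of the origin (at x = -70 mm). Origin: centre of the plate's underside; +x points away from the fin. About 130 g. Starts fully home in one of the bays.
- chip_jam: Red (jam) chip, 50 x 22 mm, on the roof over one bay's front. Origin: NOT the chip but the spot on the counter where the tray's origin lies when home; +x into the bay. Bay 74 mm wide, mouth 48 mm before the origin, end stop 52 mm beyond it (2 mm spare), floor = counter, roof underside at 30 mm; the fin stays outside. Bays 82 mm apart, walls 8 mm.
- chip_choc: Brown (chocolate) chip, 50 x 22 mm, on the roof over one bay's front. Origin: NOT the chip but the spot on the counter where the tray's origin lies when home; +x into the bay. Bay 74 mm wide, mouth 48 mm before the origin, end stop 52 mm beyond it (2 mm spare), floor = counter, roof underside at 30 mm; the fin stays outside. Bays 82 mm apart, walls 8 mm.
- chip_lemon: Yellow (lemon) chip, 50 x 22 mm, on the roof over one bay's front. Origin: NOT the chip but the spot on the counter where the tray's origin lies when home; +x into the bay. Bay 74 mm wide, mouth 48 mm before the origin, end stop 52 mm beyond it (2 mm spare), floor = counter, roof underside at 30 mm; the fin stays outside. Bays 82 mm apart, walls 8 mm.
- showcase_mid (a point): middle of the low showcase's clear roof (showcase 110 mm deep, 254 mm wide, 36 mm high, three bays open towards the robot)
- return_mat: thin flat green mat, 200 mm (its x) x 130 mm (its y), under 1 mm thick, fixed, on the counter at the robot's right; origin at its centre
- lamp_knob (a point): axis of the round black knob (22 mm diameter, upright from z = 225 to 285 mm; this point at z = 262 mm) on top of the centre of the red lamp shade (90 mm diameter, underside at 170 mm). It swings level on a circle of 228 mm radius about the post; a bar at z 215-230 mm carries the shade, post top at 233 mm
- lamp_park (a point): centre of the blue disc (90 mm diameter, flat on the counter) over which the lamp shade is parked
- lamp (a joint): swing of the lamp arm about its upright post (rad), stiff (about 3 N at the knob), stays where it is left; grows counter-clockwise seen from above, and brings the shade from over the showcase (about -0.3) past the showcase's front (0.5 to 1) to the blue parking disc (2.6); stops at -0.9 and 3.3
- lamp_pivot (a point): axis of the lamp's post, at the height of the knob point (z = 262 mm)
- dial (a joint): turn of the lamp's dimmer dial (rad), counter-clockwise seen from above positive, stops at -1.5 and 1.5, stays where left
- dial_grip (a point): on the dial's upright axis at the height to grip it (z about 44 mm). The grip is an upright black bar 44 mm long (along the pointer's direction), 14 mm thick, top at 53 mm, on a round grey plate of 90 mm diameter, 16 mm high
- dial_pointer (a point): tip of the dial's white pointer line, 30 mm from the dial's axis
- index_mark (a point): spot inside the yellow index mark on the grey plate, 30 mm from the dial's axis: the pointer tip lies here when the dial is set
- sugar_jar: glass jar, 70 mm across, 110 mm high; bystander, leave it alone; origin at the centre of its underside
- syrup_bottle: amber bottle, 150 mm high; bystander, leave it alone; origin at the centre of its underside
- biscuit_tin: blue round tin, 84 mm across, 75 mm high; bystander, leave it alone; origin at the centre of its underside
- card_stack: stack of white cards 100 x 70 x 30 mm; bystander, leave it alone; origin at the centre of its underside
- mug: blue mug, 72 mm across, 85 mm high; bystander, leave it alone; origin at the centre of its underside
- gift_box: cardboard box 100 x 140 x 55 mm; bystander, leave it alone; origin at the centre of its underside
- palette_knife: palette knife, 280 mm long, lying flat; bystander, leave it alone; origin at the centre of its underside

How it is judged:
By the outcome, as a careful person would: the job done as asked, in the order asked, and still so for the second after the job is handed in, with the robot touching nothing.
Of tray_jam, tray_choc, tray_lemon only 2 to 3 are there at a start; the rules pass over those that are not, and their reading is None.
At some moment in a run one of tray_jam, tray_choc, tray_lemon, tray_empty may be knocked a few centimetres aside while the robot is not near it.
Once in a run the grip may slacken for a moment while it holds something.
It also fails if it takes over 210 s, if anything falls off the work surface, if the arm or the gripper's body presses on something with over 40 N, if the wrist force passes 120 N, or if a joint passes its speed limit or range.

ROBOT

A 6-joint arm with a two-finger parallel gripper is mounted at the origin on the work surface. World frame = base frame: x ahead of the robot, y to its left, z up, the work surface at z = 0. Lengths are in mm, angles in rad, forces in N, time in s.
With the tool pointing down it reaches from about 275 to 1000 mm from the base axis. Payload 8.4 kg.
Tool frame: the origin (TCP) lies midway between the tips of the shut fingers; the grasp point (between the pads) lies 19 mm behind it; z points along the fingers, y is the line along which they close (so a half turn about z gives the same grasp; the last joint's range is limited). The gripper opens to 85 mm and grips with 20 to 120 N. Pads are 22 mm wide; open, the fingers measure 114 mm over their backs; the gripper's body (76 mm by 85 mm) begins 54 mm behind the grasp point. The pads swing forward as they close: fully open they stand 13 mm farther back than shut.
Start: joints at [-1.277, 0.353, 1.633, -0, 1.155, -0.002], TCP at [182.189, -597.859, 231.281] pointing down, gripper open.
Joint ranges: [-2.63, 2.63], [-0.92, 2.1], [0.06, 2.66], [-1.3, 4.44], [0, 2.69], [-3.02, 3.02]. Speed limits (rad/s): [2.22, 2.22, 2.79, 3.14, 3.14, 3.14].

INTERFACE

Orientations are given as [roll, pitch, yaw] about the fixed x, y, z axes, in that order (R = Rz(yaw) Ry(pitch) Rx(roll)).
In Python, from rig import r, cams gives the robot as it stands. The module is installed in compiled form; this text tells all that it offers.
- The arm moves only by the tool send_rows, never from a script. Its argument "targets" is one flat list of numbers, 7 for each row, row after row: the shift along the tool's x, y, z in m, then the turn, a rotation vector about the tool's x, y, z in rad, then the opening, from -1 (shut) to 1 (fully open). In form: [tx, ty, tz, wx, wy, wz, fingers, tx, ty, tz, wx, wy, wz, fingers, ...]. A call has 1 to 12 rows; each row is the pose to reach, as a shift and turn from the pose commanded when the call began, along the tool's axes at that moment; what a row does not reach only later rows make up. A row lasts 1/12 s, in which the tool goes at most 41.7 mm and 7.16 degrees, less where a joint would pass 70% of its speed; a pose out of reach is approached as far as the arm can. A call with a gripper value outside its range is refused whole. The fingers move at their own pace and stop on an object; "grip_force" is the grip in N (left out, the last holds). Time passes only in rows, so rows that repeat a pose let the fingers close. It gives the time, the measured TCP pose, the force, the opening and the grip force at its end, in the units of the state.
- r.sense(): the state, without advancing time (a new reading comes with each control period).
- cams.grab_frame(name): name is "scene" or "top" or "wrist"; returns a dict with "color" (384x512x3 uint8, blue, green, red), "fx", "fy", "cx", "cy" (pixels), "xyz" and "attitude" of the camera in the world. Camera axes: x right, y down, z forward; pixel columns grow to the right and rows downward; lengths in mm; the calibration is good to about 2 mm. A picture is of the moment at which its call begins. There is no depth.
- r.sign_off(): hands the job in; it is judged then, once.
The state is a dict: "clock": time; "qpos": joint angles; "qvel": joint speeds; "joint_efforts": joint torques, N m; "eef_pos": TCP position; "tcp_rot": TCP orientation; "contact_force": force on the tool from outside, world axes, zero at the start; "wrist_torque": the same for the moment, N m; "opening": opening from 0.0 (shut) to 1.0 (fully open); "grasp_force": force on a finger pad.
Only numpy, scipy, OpenCV 4.12 (cv2) and the standard library are available. Lean on these libraries where they do the work, as an engineer would, in place of code of your own. Each camera call takes 0.05 s, during which the arm holds its last target. There are 200 camera calls.

## Working session

There is one attempt and no reset: what is moved stays moved. The work goes in short steps, Python scripts to look and compute and a tool call to move; the robot and the scene stay as the last step left them, time stands still between calls to the robot, and variables do not carry over. Pictures are saved under pics/ and viewed, at most 14 in all, crops included, and the job is handed in when it is done.

Besides the shell and the picture viewer there is one more tool, called after "Request:" by a JSON object that holds its "name" and its "arguments", one argument or row to a line. send_rows: Moves the arm, as the interface text tells. Its arguments: {"type":"object","properties":{"targets":{"type":"array"},"grip_force":{"type":"number"}},"required":["targets"]}

```bash
mkdir -p pics
cat > h.py <<'E'
import numpy as np, cv2
from rig import r, cams
from scipy.spatial.transform import Rotation as R
def rot(a):
    a=np.array(a,float)
    return a if a.shape==(3,3) else R.from_euler('xyz',a).as_matrix()
def ray(f,uv,z):
    d=rot(f["attitude"])@np.array([(uv[0]-f["cx"])/f["fx"],(uv[1]-f["cy"])/f["fy"],1]); c=np.array(f["xyz"],float)
    return (c+d*(z-c[2])/d[2])
def proj(f,p):
    q=rot(f["attitude"]).T@(np.array(p,float)-np.array(f["xyz"])); return np.array([f["cx"]+f["fx"]*q[0]/q[2],f["cy"]+f["fy"]*q[1]/q[2]])
def tool(p,yaw=None):
    """shift in tool axes (m) from current TCP to p (mm); yaw: wanted tool yaw of y axis"""
    s=r.sense(); T=rot(s["tcp_rot"]); return T.T@(np.array(p)-np.array(s["eef_pos"]))/1000
E
python3 - <<'E'
from h import *
print(r.sense())
for n in ("scene","top"):
    f=cams.grab_frame(n); print(n,f["fx"],f["fy"],f["cx"],f["cy"],f["xyz"],f["attitude"])
    cv2.imwrite(f"pics/{n}0.png",cv2.resize(f["color"],(800,600)))
    np.save(f"{n}0.npy",f,allow_pickle=True)
E
```

```text
{'clock': 0.0, 'qpos': array([-1.27742338e+00,  3.53632896e-01,  1.63415407e+00,  2.80345942e-06,
        1.15522825e+00, -2.40691391e-03]), 'qvel': array([-0.00025719,  0.00142842,  0.00101801,  0.00036254,  0.00146058,
       -0.00086862]), 'joint_efforts': array([-3.53390205e-03, -6.05248618e+01, -3.42066658e+01, -5.39385735e-05,
        9.29678266e-03, -7.84598967e-06]), 'eef_pos': array([ 182.03175462, -597.38488666,  230.56269466]), 'tcp_rot': array([-3.14017010e+00, -5.98720176e-06,  2.95778723e-01]), 'contact_force': array([-0.34086945,  0.0777609 ,  0.81287411]), 'wrist_torque': array([ 0.01677525, -0.01876536, -0.01063671]), 'grasp_force': 0.0, 'opening': 1.0013091070644915}
scene 437.08609287137546 437.08609287137546 251.24907987088648 197.64762319623134 [1803.21587719 -115.17641075 1121.74519621] [-2.22699512 -0.01023541  1.47478334]
top 441.2619690270956 441.2619690270956 252.66994965298719 190.8071698966006 [ 453.79994181   10.73907684 1516.19552325] [-3.04421275 -0.01559277 -1.5544884 ]
```

View pics/top0.png

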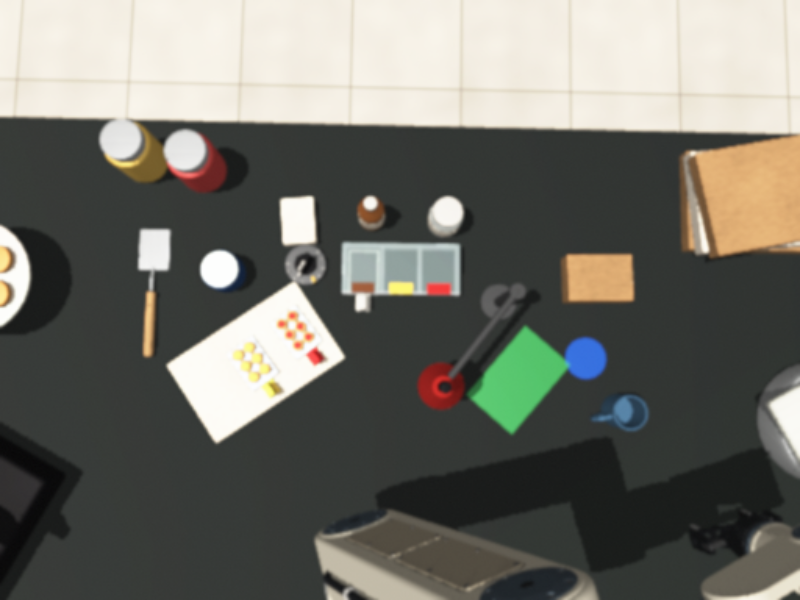

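View pics/scene0.png

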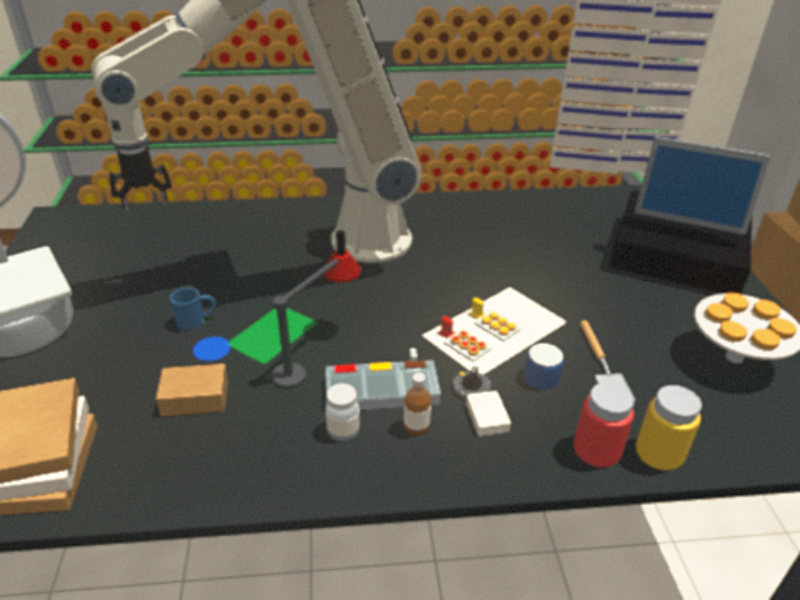

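The top view (800×600) shows the shade at (441,386), the post at (517,290) and the blue disc at (586,358). The mat is at (519,380) and the showcase at (342-460, 242-297), with chips brown, yellow, red from left to right. The empty tray's white fin is at (362,303). The lemon fin is at (271,388), the jam fin at (316,356) and the dial at (305,265). There is no choc tray. Measuring next.

```bash
cat >> h.py <<'E'
def blobs(img,lo,hi,roi=None,amin=15):
    h=cv2.cvtColor(img,cv2.COLOR_BGR2HSV); m=cv2.inRange(h,np.array(lo),np.array(hi))
    if roi is not None:
        z=np.zeros_like(m); x0,y0,x1,y1=roi; z[y0:y1,x0:x1]=m[y0:y1,x0:x1]; m=z
    n,l,s,c=cv2.connectedComponentsWithStats(m)
    return [(s[i,4],c[i].round(2),cv2.minAreaRect(np.argwhere(l==i)[:,::-1].astype(np.float32))) for i in range(1,n) if s[i,4]>=amin]
E
python3 - <<'E'
from h import *
f=np.load("top0.npy",allow_pickle=True).item(); g=np.load("scene0.npy",allow_pickle=True).item()
I=f["color"]
def show(nm,lo,hi,z,roi=None,im=f):
    for a,c,rc in blobs(im["color"],lo,hi,roi):
        b=np.array([ray(im,p,z)[:2] for p in cv2.boxPoints(rc)])
        print(nm,a,c,ray(im,c,z)[:2].round(1),"edge",np.linalg.norm(b[1]-b[0]).round(),np.linalg.norm(b[2]-b[1]).round(), (np.degrees(np.arctan2(*(b[1]-b[0])[::-1]))).round(1))
show("blue",(105,150,120),(125,255,255),0,(340,200,400,260))
show("green",(50,120,60),(75,255,255),0)
show("yel",(22,90,120),(35,255,255),36,(240,170,300,195))
show("red",(0,150,110),(8,255,255),36,(240,170,300,200));show("redhi",(170,150,110),(180,255,255),36,(240,170,300,200))
show("brown",(3,80,50),(20,255,200),36,(215,175,245,190))
show("jamfin",(0,150,60),(180,255,255),48,(190,218,212,240))
show("lemfin",(22,130,60),(35,255,255),48,(165,238,185,260))
show("jambis",(0,120,60),(15,255,255),23,(170,190,206,226))
show("lembis",(22,90,60),(35,255,255),23,(145,210,180,246))
show("white",(0,0,150),(180,60,255),48,(222,184,245,205))
show("showcase",(80,20,90),(110,120,255),36,(210,150,300,195))
show("shade",(0,150,60),(180,255,255),200,(260,225,300,270))
cr=np.vstack([np.hstack([cv2.resize(I[135:215,170:250],(400,400),interpolation=2),cv2.resize(I[215:295,240:320],(400,400),interpolation=2)])])
cv2.imwrite("pics/c0.png",cr)
for nm,z in(("post",233),): print(nm,ray(f,(517/1.5625,290/1.5625),z))
print("knob",ray(f,(445/1.5625,386/1.5625),285))
print("dial",ray(f,(305/1.5625,265/1.5625),16))
E
```

```text
blue 570 [374.56 228.85] [ 478.3 -431.8] edge 90.0 89.0 -89.0
green 2285 [331.26 242.68] [ 428.7 -282.4] edge 204.0 134.0 -40.3
yel 118 [256.12 184.45] [620.5 -21.3] edge 47.0 24.0 -89.0
red 82 [280.5  184.44] [ 622.1 -103.7] edge 44.0 17.0 -89.0
brown 80 [231.66 183.51] [622.2  61.3] edge 44.0 17.0 -89.0
jamfin 53 [201.57 227.7 ] [471.9 157.3] edge 21.0 26.0 -43.7
lemfin 40 [174.3  247.62] [405.  245.2] edge 17.0 25.0 -58.0
jambis 18 [186.78 201.5 ] [559.7 212.2] edge 14.0 10.0 -89.0
jambis 21 [180. 207.] [540.7 234.5] edge 13.0 14.0 -89.0
jambis 20 [191.85 208.3 ] [537.  194.4] edge 13.0 14.0 -89.0
jambis 19 [185.   213.79] [518. 217.] edge 13.0 13.0 -89.0
jambis 20 [196.95 215.1 ] [514.3 176.6] edge 13.0 13.0 -89.0
jambis 18 [190.22 220.5 ] [495.7 198.7] edge 13.0 10.0 -89.0
lembis 24 [159.08 222.08] [488.7 303.1] edge 13.0 13.0 -89.0
lembis 23 [152.17 227.  ] [471.8 325.7] edge 13.0 13.0 -89.0
lembis 27 [164.   229.07] [465.5 285.8] edge 13.0 20.0 2.1
lembis 24 [157.08 233.92] [448.9 308.3] edge 13.0 13.0 -89.1
lembis 27 [168.7  235.78] [443.3 269.2] edge 18.0 16.0 -9.4
lembis 24 [162.08 240.92] [425.9 290.8] edge 13.0 13.0 -89.1
white 125 [230.25 191.54] [593.8  65. ] edge 45.0 48.0 -5.0
white 27 [241.41 185.89] [613.5  28.1] edge 20.0 13.0 -89.0
showcase 432 [256.04 169.31] [672.1 -20.2] edge 89.0 73.0 -1.3
showcase 436 [279.8  169.97] [ 671.4 -100.8] edge 71.0 89.0 -88.9
showcase 193 [232.2  170.76] [665.7  60.4] edge 55.0 51.0 1.3
shade 628 [281.11 247.12] [416.6 -94.7] edge 86.0 86.0 -44.4
post [ 598.91752413 -236.41338878  233.        ]
knob [419.35079026 -98.12595641 285.        ]
dial [670.2024277  187.78328354  16.        ]
```

View pics/c0.png

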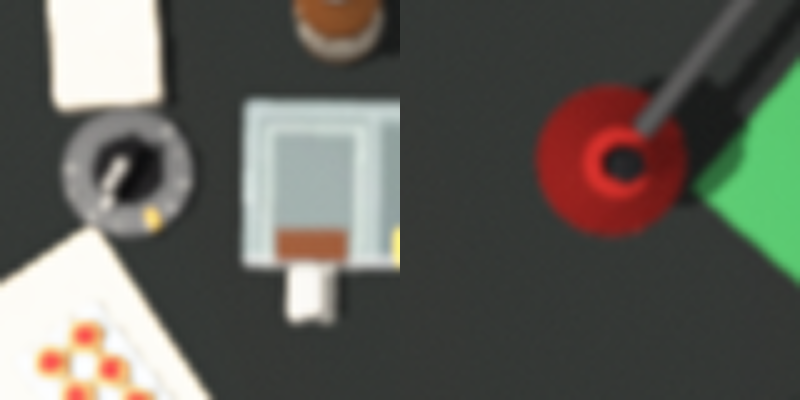

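```bash
cat >> h.py <<'E'
def down(c): # tool straight down, closing direction at world angle c deg
    return R.from_euler('xyz',[np.pi,0,np.radians(c+90)]).as_matrix()
def plan(*wps):
    """wps (p_mm, closing deg) -> tool shift m + rotvec from the present pose"""
    s=r.sense(); T=rot(s["tcp_rot"]); q=s["qpos"]
    out=[]
    for p,c in wps:
        # choose the half turn nearest to the present
        cands=[R.from_matrix(T.T@down(c+k)).as_rotvec() for k in (0,180)]
        w=min(cands,key=np.linalg.norm)
        sh=T.T@(np.array(p,float)-s["eef_pos"])/1000
        out.append(np.r_[sh,w]); print(np.round(sh,4).tolist(),np.round(w,3).tolist(),"len %.0f mm %.0f deg"%(np.linalg.norm(sh)*1000,np.degrees(np.linalg.norm(w))), "end q6 ~ %.2f"%(np.arctan2(p[1],p[0])-q[0]+q[5]+w[2]))
    return out
def tri(f,u,g,v):
    def dr(f,u): return np.array(f["xyz"]),rot(f["attitude"])@np.array([(u[0]-f["cx"])/f["fx"],(u[1]-f["cy"])/f["fy"],1])
    a,d=dr(f,u);b,e=dr(g,v); t=np.linalg.lstsq(np.c_[d,-e],b-a,rcond=None)[0]
    return (a+d*t[0]+b+e*t[1])/2, np.linalg.norm(a+d*t[0]-b-e*t[1])
E
python3 - <<'E'
from h import *
f=np.load("top0.npy",allow_pickle=True).item(); g=np.load("scene0.npy",allow_pickle=True).item()
k=ray(f,(285,247.6),285); print("knob",k)
print("tri knob top",tri(f,(285,247.6),g,(341/1.5625,233/1.5625)))
print("post top",ray(f,(517/1.5625,290/1.5625),233),"base",ray(f,(497/1.5625,300/1.5625),0))
print(tri(f,(517/1.5625,290/1.5625),g,(280/1.5625,300/1.5625)))
plan(((k[0],k[1],330),-37.5))
E
```

```text
knob [417.81902234 -98.69520772 285.        ]
tri knob top (array([417.88823546, -96.92590889, 282.47029557]), np.float64(3.9822073906897244))
post top [ 598.91752413 -236.41338878  233.        ] base [ 602.18877762 -236.86016679    0.        ]
(array([ 599.29907695, -236.34808262,  229.7331774 ]), np.float64(1.3650003430220818))
[0.3709, -0.4085, -0.0989] [-0.001, -0.0, -0.621] len 561 mm 36 deg end q6 ~ 0.42
```

Request:
{"name": "send_rows", "arguments": {
  "targets": [0.371,-0.4085,-0.099,0,0,-0.621,0,0.371,-0.4085,-0.099,0,0,-0.621,0,0.371,-0.4085,-0.099,0,0,-0.621,0,0.371,-0.4085,-0.099,0,0,-0.621,0,0.371,-0.4085,-0.099,0,0,-0.621,0,0.371,-0.4085,-0.099,0,0,-0.621,0,0.371,-0.4085,-0.099,0,0,-0.621,0,0.371,-0.4085,-0.099,0,0,-0.621,0,0.371,-0.4085,-0.099,0,0,-0.621,0,0.371,-0.4085,-0.099,0,0,-0.621,0,0.371,-0.4085,-0.099,0,0,-0.621,0,0.371,-0.4085,-0.099,0,0,-0.621,0],
  "grip_force": 40
}}

```text
clock: 1.1
eef_pos: [392.6, -150.9, 319.9]
tcp_rot: [3.141, -0.0, 0.917]
contact_force: [1.3, -0.4, -0.7]
opening: 0.495
grasp_force: 0.0
```

Run:
```python
from h import *
s=r.sense(); print(s["eef_pos"],s["tcp_rot"],s["qvel"].round(2),s["qpos"].round(2),s["opening"])
plan(((418,-98,330),-37.5))
```

```text
[ 392.61700211 -150.92210142  319.94794138] [ 3.14137054e+00 -6.21671462e-05  9.16556025e-01] [ 1.17 -0.04 -0.16 -0.    0.19  1.16] [-0.37 -0.06  1.93 -0.    1.28  0.28] 0.4954469203671905
[0.0574, -0.0121, -0.0101] [0.0, -0.0, 0.0] len 60 mm 0 deg end q6 ~ 0.42
```

Request:
{"name": "send_rows", "arguments": {
  "targets": [0.05,-0.014,-0.011,0,0,0,0,0.05,-0.014,-0.011,0,0,0,0,0.05,-0.014,-0.011,0,0,0,0,0.05,-0.014,-0.011,0,0,0,0,0.05,-0.014,-0.011,0,0,0,0]
}}

```text
clock: 1.52
eef_pos: [411.3, -105.3, 330.1]
tcp_rot: [-3.141, 0.001, 0.917]
contact_force: [-0.3, 0.5, -0.9]
opening: 0.504
grasp_force: 0.0
```

Run:
```python
from h import *
f=cams.grab_frame("wrist"); print(f["xyz"],f["attitude"],f["fx"],f["cx"],f["cy"]); np.save("w1.npy",f)
cv2.imwrite("pics/w1.png",f["color"])
s=r.sense(); print(s["eef_pos"],s["tcp_rot"],s["qvel"].round(3))
print(proj(f,(418,-98,285)),blobs(f["color"],(0,150,60),(10,255,255),None,200))
plan(((418,-98,330),-37.5))
```

```text
[455.19035015 -48.12973891 473.04115936] [ 2.85324828e+00 -1.22274012e-03 -6.54044607e-01] 268.9295896801869 254.9729574734818 190.23006350053996
[ 411.18874546 -105.54222605  330.10758318] [-3.14091447e+00  7.11234969e-04  9.15807824e-01] [-0.01   0.001 -0.     0.003 -0.     0.004]
[255.78238251 198.60417218] [(np.int32(399), array([367.17,  70.28]), ((367.1373291015625, 70.2231674194336), (30.921751022338867, 13.233460426330566), 58.39250564575195)), (np.int32(3681), array([253.96, 162.5 ]), ((256.5, 167.0), (74.0, 77.0), 90.0))]
[0.0101, 0.0008, 0.0001] [-0.001, 0.001, -0.0] len 10 mm 0 deg end q6 ~ 0.42
```

View pics/w1.png

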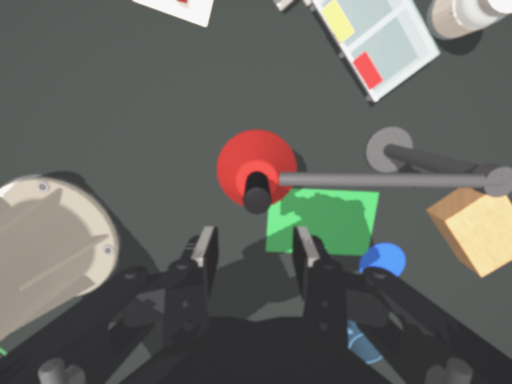

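The knob top sits at (257,200) against a predicted (256,199). That agrees, so I descend and grip.

Request:
{"name": "send_rows", "arguments": {
  "targets": [0.01,0.001,0.02,0,0,0,0,0.01,0.001,0.05,0,0,0,0,0.01,0.001,0.087,0,0,0,0,0.01,0.001,0.087,0,0,0,0,0.01,0.001,0.087,0,0,0,-1,0.01,0.001,0.087,0,0,0,-1,0.01,0.001,0.087,0,0,0,-1,0.01,0.001,0.087,0,0,0,-1,0.01,0.001,0.087,0,0,0,-1]
}}

```text
clock: 2.32
eef_pos: [418.8, -97.8, 244.7]
tcp_rot: [3.141, 0.0, 0.917]
contact_force: [-4.1, -1.0, 1.3]
opening: 0.249
grasp_force: 40.8
```

```bash
cat >> h.py <<'E'
PIV=np.array([600.5,-236.6])
def arc(p0,degs,z):
    """rows swinging from TCP p0 about PIV by each of degs (ccw), tool turning along"""
    s=r.sense(); T=rot(s["tcp_rot"])
    v=np.array(p0)[:2]-PIV
    for d in degs:
        Q=R.from_euler('z',d,degrees=True).as_matrix()
        p=np.r_[PIV+Q[:2,:2]@v,z]; sh=T.T@(p-np.array(p0))/1000; w=R.from_matrix(T.T@Q@T).as_rotvec()
        print(np.round(np.r_[sh,w],4).tolist())
    print("ends",p)
E
python3 - <<'E'
from h import *
s=r.sense(); p=s["eef_pos"]; print(p,s["opening"],s["grasp_force"],s["contact_force"])
v=p[:2]-PIV; print(np.linalg.norm(v)); g=np.array([478.3,-431.8])-PIV
tot=(np.degrees(np.arctan2(g[1],g[0])-np.arctan2(v[1],v[0])))%360; print("total",tot)
arc(p,np.arange(1,13)*tot/36,p[2])
E
```

```text
[418.75283226 -97.78623864 244.70123191] 0.2490324037005846 40.801355838775635 [-4.05105124 -1.03778036  1.3130165 ]
228.69476015669454
total 95.32407194227733
[-0.0106, 0.0003, 0.0, -0.0, 0.0, -0.0462]
[-0.0211, 0.001, 0.0, -0.0, 0.0001, -0.0924]
[-0.0316, 0.0023, 0.0, -0.0, 0.0001, -0.1386]
[-0.042, 0.004, 0.0, -0.0, 0.0002, -0.1849]
[-0.0524, 0.0062, 0.0, -0.0, 0.0002, -0.2311]
[-0.0626, 0.0089, 0.0, -0.0, 0.0003, -0.2773]
[-0.0727, 0.012, 0.0, -0.0, 0.0003, -0.3235]
[-0.0826, 0.0156, 0.0, -0.0, 0.0004, -0.3697]
[-0.0924, 0.0197, 0.0, -0.0, 0.0004, -0.4159]
[-0.1019, 0.0242, 0.0, -0.0, 0.0005, -0.4621]
[-0.1113, 0.0291, 0.0, -0.0, 0.0005, -0.5084]
[-0.1204, 0.0345, 0.0, -0.0, 0.0006, -0.5546]
ends [ 372.89552457 -214.29537964  244.70123191]
```

Request:
{"name": "send_rows", "arguments": {
  "targets": [-0.0106,0.0003,0,0,0,-0.0462,-1,-0.0211,0.001,0,0,0,-0.0924,-1,-0.0316,0.0023,0,0,0,-0.1386,-1,-0.042,0.004,0,0,0,-0.1849,-1,-0.0524,0.0062,0,0,0,-0.2311,-1,-0.0626,0.0089,0,0,0,-0.2773,-1,-0.0727,0.012,0,0,0,-0.3235,-1,-0.0826,0.0156,0,0,0,-0.3697,-1,-0.0924,0.0197,0,0,0,-0.4159,-1,-0.1019,0.0242,0,0,0,-0.4621,-1,-0.1113,0.0291,0,0,0,-0.5084,-1,-0.1204,0.0345,0,0,0,-0.5546,-1]
}}

```text
clock: 3.32
eef_pos: [371.6, -213.8, 244.7]
tcp_rot: [-3.14, -0.001, 1.474]
contact_force: [-10.0, 4.0, 6.8]
opening: 0.248
grasp_force: 41.7
```

Request:
{"name": "send_rows", "arguments": {
  "targets": [-0.0106,0.0003,0,0,0,-0.0462,-1,-0.0211,0.001,0,0,0,-0.0924,-1,-0.0316,0.0023,0,0,0,-0.1386,-1,-0.042,0.004,0,0,0,-0.1849,-1,-0.0524,0.0062,0,0,0,-0.2311,-1,-0.0626,0.0089,0,0,0,-0.2773,-1,-0.0727,0.012,0,0,0,-0.3235,-1,-0.0826,0.0156,0,0,0,-0.3697,-1,-0.0924,0.0197,0,0,0,-0.4159,-1,-0.1019,0.0242,0,0,0,-0.4621,-1,-0.1113,0.0291,0,0,0,-0.5084,-1,-0.1204,0.0345,0,0,0,-0.5546,-1]
}}

```text
clock: 4.32
eef_pos: [393.4, -338.4, 244.7]
tcp_rot: [-3.138, -0.0, 2.029]
contact_force: [-13.1, -2.3, 5.7]
opening: 0.241
grasp_force: 39.0
```

Request:
{"name": "send_rows", "arguments": {
  "targets": [-0.0106,0.0003,0,0,0,-0.0462,-1,-0.0211,0.001,0,0,0,-0.0924,-1,-0.0316,0.0023,0,0,0,-0.1386,-1,-0.042,0.004,0,0,0,-0.1849,-1,-0.0524,0.0062,0,0,0,-0.2311,-1,-0.0626,0.0089,0,0,0,-0.2773,-1,-0.0727,0.012,0,0,0,-0.3235,-1,-0.0826,0.0156,0,0,0,-0.3697,-1,-0.0924,0.0197,0,0,0,-0.4159,-1,-0.1019,0.0242,0,0,0,-0.4621,-1,-0.1113,0.0291,0,0,0,-0.5084,-1,-0.1204,0.0345,0,0,0,-0.5546,-1]
}}

```text
clock: 5.32
eef_pos: [478.2, -432.2, 244.8]
tcp_rot: [-3.138, 0.0, 2.583]
contact_force: [-8.8, -5.2, 1.1]
opening: 0.246
grasp_force: 39.2
```

Request:
{"name": "send_rows", "arguments": {
  "targets": [0,0,0,0,0,0,-1,0,0,0,0,0,0,-1,0,0,0,0,0,0,-1]
}}

```text
clock: 5.57
eef_pos: [479.2, -432.7, 244.8]
tcp_rot: [-3.138, 0.003, 2.581]
contact_force: [-5.0, -8.9, -2.3]
opening: 0.243
grasp_force: 39.9
```

Request:
{"name": "send_rows", "arguments": {
  "targets": [0,0,0,0,0,0,0.2,0,0,0,0,0,0,0.2,0,0,0,0,0,0,0.2,0,0,-0.04,0,0,0,0.2,0,0,-0.08,0,0,0,0.2,0,0,-0.12,0,0,0,0.2,0,0,-0.12,0,0,0,0.2,0,0,-0.12,0,0,0,0.2]
}}

```text
clock: 6.23
eef_pos: [480.5, -430.8, 367.3]
tcp_rot: [-3.141, 0.007, 2.581]
contact_force: [-0.3, 0.4, -0.9]
opening: 0.601
grasp_force: 0.0
```

Run:
```python
from h import *
f=cams.grab_frame("top"); np.save("top1.npy",f)
print("shade",[(a,c,ray(f,c,190)[:2].round(1)) for a,c,_ in blobs(f["color"],(0,150,60),(180,255,255),(330,190,420,280))])
for z in(0,): pass
# showcase outer box
c=f["color"]; cv2.imwrite("pics/c1.png",cv2.resize(c[130:250,160:320],(800,600),interpolation=2))
print(proj(f,(478.3,-431.8,262)))
plan(((480,60,360),90))
```

```text
shade [(np.int32(552), array([391.33, 228.5 ]), array([ 477.2, -427. ])), (np.int32(372), array([370.59, 229.54]), array([ 473. , -364.3]))]
[401.29718124 227.81689512]
[0.2603, 0.4153, 0.004] [-0.001, 0.002, -0.561] len 490 mm 32 deg end q6 ~ -1.45
```

View pics/c1.png

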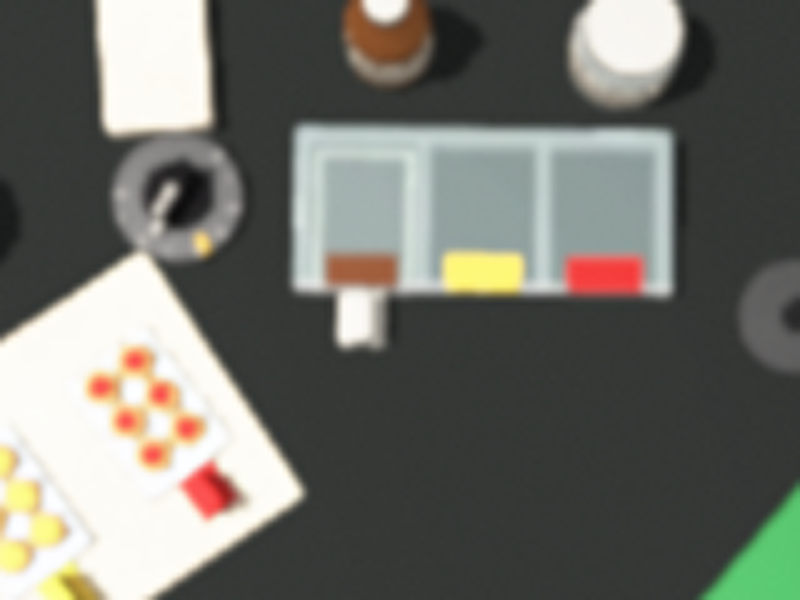

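Request:
{"name": "send_rows", "arguments": {
  "targets": [0.26,0.415,0.004,0,0,-0.561,0.2,0.26,0.415,0.004,0,0,-0.561,0.2,0.26,0.415,0.004,0,0,-0.561,0.2,0.26,0.415,0.004,0,0,-0.561,0.2,0.26,0.415,0.004,0,0,-0.561,0.2,0.26,0.415,0.004,0,0,-0.561,0.2,0.26,0.415,0.004,0,0,-0.561,0.2,0.26,0.415,0.004,0,0,-0.561,0.2,0.26,0.415,0.004,0,0,-0.561,0.2,0.26,0.415,0.004,0,0,-0.561,0.2,0.26,0.415,0.004,0,0,-0.561,0.2,0.26,0.415,0.004,0,0,-0.561,0.2]
}}

```text
clock: 7.28
eef_pos: [478.4, 62.5, 358.1]
tcp_rot: [3.141, -0.002, -3.141]
contact_force: [-0.8, -0.2, -0.0]
opening: 0.6
grasp_force: 0.0
```

Request:
{"name": "send_rows", "arguments": {
  "targets": [0,0,0,0,0,0,0.2,0,0,0,0,0,0,0.2,0,0,0,0,0,0,0.2]
}}

```text
clock: 7.53
eef_pos: [479.2, 59.4, 358.5]
tcp_rot: [-3.141, -0.002, -3.141]
contact_force: [-0.1, 0.3, -0.5]
opening: 0.602
grasp_force: 0.0
```

Run:
```python
from h import *
s=r.sense(); print(s["eef_pos"],s["tcp_rot"],s["qpos"].round(2))
f=cams.grab_frame("wrist"); np.save("w2.npy",f); print(f["xyz"])
cv2.imwrite("pics/w2.png",cv2.resize(f["color"],(800,600),interpolation=2))
g=np.load("top1.npy",allow_pickle=True).item()
for p in((293,125),(673,125),(293,297),(673,297)): print(ray(g,(160+p[0]/5,130+p[1]/5),36).round(1))
```

```text
[479.22747206  59.40262664 358.46534404] [-3.14096291e+00 -1.88912307e-03 -3.14061268e+00] [ 0.12  0.02  1.76 -0.    1.36 -1.45]
[407.69975868  59.48819941 501.56044767]
[718.8 107.6  36. ]
[ 723.7 -150.7   36. ]
[601.5 104.8  36. ]
[ 606.1 -151.5   36. ]
```

View pics/w2.png

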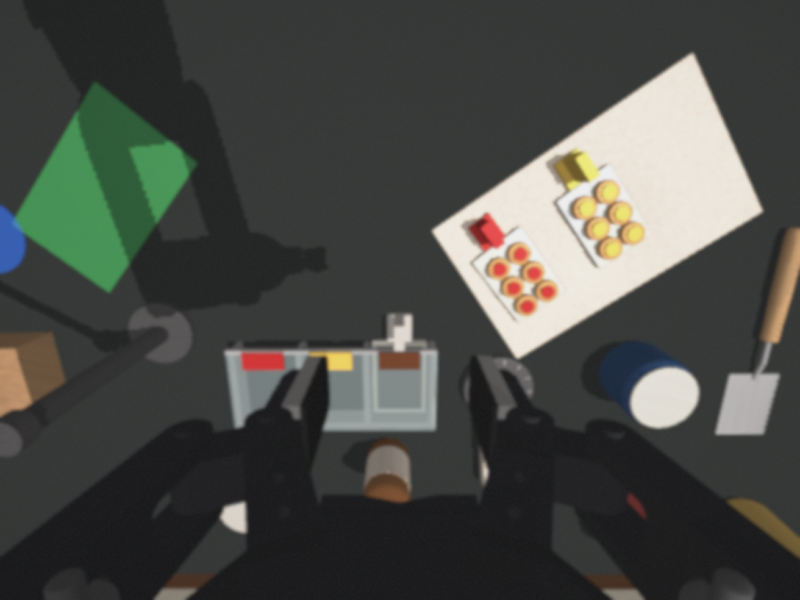

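Run:
```python
from h import *
f=np.load("w2.npy",allow_pickle=True).item()
def show(nm,lo,hi,z,roi):
    for a,c,rc in blobs(f["color"],lo,hi,roi,30):
        b=np.array([ray(f,p,z)[:2] for p in cv2.boxPoints(rc)])
        print(nm,a,c,ray(f,c,z)[:2].round(1),"edge",np.linalg.norm(b[1]-b[0]).round(),np.linalg.norm(b[2]-b[1]).round(), (np.degrees(np.arctan2(*(b[1]-b[0])[::-1]))).round(1))
show("red",(0,150,60),(8,255,255),36,(140,215,190,245))
show("yel",(20,90,90),(35,255,255),36,(195,215,230,245))
show("brn",(3,80,50),(20,255,200),36,(235,215,280,245))
for n,p in dict(fin_front_top=(399,317),showfrontL=(224,350),showfrontR=(437,350)).items(): print(n,ray(f,np.array(p)/1.5625,48 if 'fin' in n else 36).round(1))
print("bar/jam/lem top corners")
I=f["color"]
A=cv2.resize(I[195:235,235:275],(400,400),interpolation=2)
B=cv2.resize(I[90:170,295:375],(400,400),interpolation=2)
cv2.imwrite("pics/c2.png",np.hstack([A,B]))
```

```text
red 228 [167.72 230.97] [ 624.8 -106.4] edge 47.0 17.0 90.1
yel 241 [214.48 229.86] [622.3 -17.9] edge 51.0 23.0 90.1
brn 250 [255.  230.5] [623.5  58.5] edge 45.0 19.0 90.1
fin_front_top [564.3  59.2  48. ]
showfrontL [ 610.6 -150.8   36. ]
showfrontR [610.1 104.7  36. ]
bar/jam/lem top corners
```

View pics/c2.png

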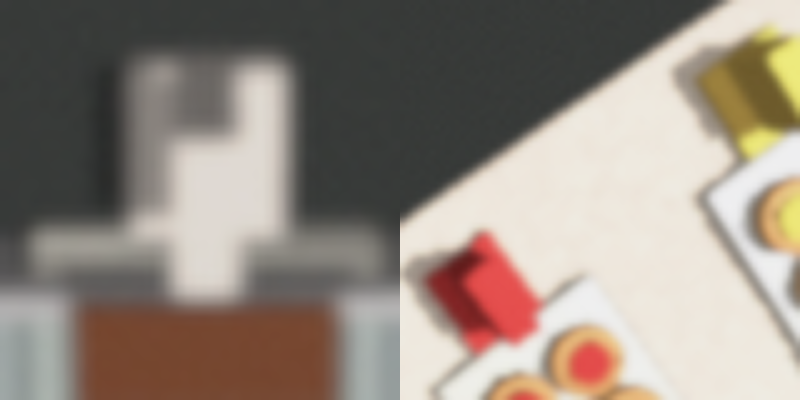

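Run:
```python
from h import *
f=np.load("w2.npy",allow_pickle=True).item()
print("fin",ray(f,(255.8,216.7),48),"front",ray(f,(255.8,208.5),48),"back",ray(f,(255.8,225),48))
print("widths",ray(f,(252.2,216),48)[1],ray(f,(259.5,216),48)[1])
print("jam",ray(f,(315.4,149.8),48))
print("mouth right/left edge base tab z10", ray(f,(255.8,219),10))
plan(((585,59.5,90),91),((585,59.5,17),91))
```

```text
fin [590.69285772  59.9862421   48.        ] front [574.91180284  59.95738497  48.        ] back [606.96522798  60.01599766  48.        ]
widths 53.47310969809607 66.67475299137267
jam [469.70694369 160.03609524  48.        ]
mouth right/left edge base tab z10 [610.87827944  60.03684484  10.        ]
[-0.106, 0.0008, 0.2685] [-0.001, -0.002, -0.018] len 289 mm 1 deg end q6 ~ -1.49
[-0.1061, 0.0008, 0.3415] [-0.001, -0.002, -0.018] len 358 mm 1 deg end q6 ~ -1.49
```

Request:
{"name": "send_rows", "arguments": {
  "targets": [-0.108,0.001,0.04,0,0,-0.018,0,-0.108,0.001,0.08,0,0,-0.018,0,-0.108,0.001,0.12,0,0,-0.018,0,-0.108,0.001,0.16,0,0,-0.018,0,-0.108,0.001,0.2,0,0,-0.018,0,-0.108,0.001,0.24,0,0,-0.018,0,-0.108,0.001,0.27,0,0,-0.018,0,-0.108,0.001,0.3,0,0,-0.018,0,-0.108,0.001,0.32,0,0,-0.018,0,-0.108,0.001,0.341,0,0,-0.018,0,-0.108,0.001,0.341,0,0,-0.018,0,-0.108,0.001,0.341,0,0,-0.018,0],
  "grip_force": 60
}}

```text
clock: 8.58
eef_pos: [586.9, 59.1, 17.6]
tcp_rot: [-3.141, -0.003, -3.125]
contact_force: [-0.3, -0.5, 0.4]
opening: 0.506
grasp_force: 0.0
```

Request:
{"name": "send_rows", "arguments": {
  "targets": [0,0,0,0,0,0,0,0,0,0,0,0,0,-1,0,0,0,0,0,0,-1,0,0,0,0,0,0,-1,0,0,0,0,0,0,-1,0,0,0,0,0,0,-1,0,0,0,0,0,0,-1]
}}

```text
clock: 9.17
eef_pos: [589.1, 60.6, 20.5]
tcp_rot: [-3.142, 0.003, -3.123]
contact_force: [-0.8, -2.5, 6.1]
opening: 0.131
grasp_force: 59.6
```

Request:
{"name": "send_rows", "arguments": {
  "targets": [0,0,-0.003,0,0,0,-1,0.01,0,-0.003,0,0,0,-1,0.025,0,-0.003,0,0,0,-1,0.04,0,-0.003,0,0,0,-1,0.055,0,-0.003,0,0,0,-1,0.07,0,-0.003,0,0,0,-1,0.085,0,-0.003,0,0,0,-1,0.1,0,-0.003,0,0,0,-1,0.115,0,-0.003,0,0,0,-1,0.13,0,-0.003,0,0,0,-1,0.13,0,-0.03,0,0,0,-1,0.13,0,-0.06,0,0,0,-1]
}}

```text
clock: 10.17
eef_pos: [453.9, 58.0, 77.7]
tcp_rot: [-3.141, -0.006, -3.123]
contact_force: [1.6, -0.1, -1.2]
opening: 0.127
grasp_force: 58.6
```

Run:
```python
from h import *
plan(((390,-250,90),-130.3),((390,-250,26),-130.3))
f=cams.grab_frame("top"); np.save("top2.npy",f); g=cams.grab_frame("wrist")
cv2.imwrite("pics/c3.png",np.hstack([cv2.resize(f["color"][130:280,150:350],(400,300)),cv2.resize(g["color"],(400,300))]))
```

```text
[0.0696, -0.3068, -0.0117] [-0.003, -0.005, 0.722] len 315 mm 41 deg end q6 ~ -1.44
[0.0692, -0.3067, 0.0523] [-0.003, -0.005, 0.722] len 319 mm 41 deg end q6 ~ -1.44
```

View pics/c3.png

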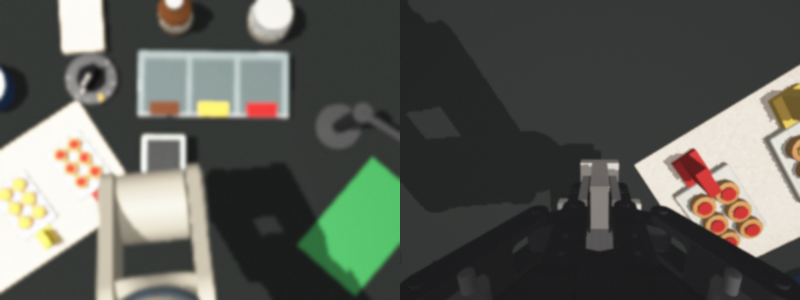

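Request:
{"name": "send_rows", "arguments": {
  "targets": [0.008,-0.035,-0.012,0,0,0.08,-1,0.015,-0.07,-0.012,0,0,0.16,-1,0.023,-0.105,-0.012,0,0,0.24,-1,0.031,-0.14,-0.012,0,0,0.32,-1,0.039,-0.175,-0.012,0,0,0.41,-1,0.047,-0.21,-0.012,0,0,0.5,-1,0.055,-0.245,-0.012,0,0.002,0.6,-1,0.063,-0.28,-0.012,0,0.002,0.68,-1,0.0695,-0.307,-0.012,0,0.002,0.722,-1,0.0695,-0.307,-0.012,0,0.002,0.722,-1,0.0695,-0.307,-0.012,0,0.002,0.722,-1]
}}

```text
clock: 11.18
eef_pos: [392.8, -250.7, 90.1]
tcp_rot: [-3.141, -0.002, 2.435]
contact_force: [0.4, 0.0, -1.5]
opening: 0.128
grasp_force: 59.1
```

Run:
```python
from h import *
s=r.sense(); print(s["eef_pos"],s["tcp_rot"],s["opening"])
plan(((390,-250,22),-130.3))
```

```text
[ 392.76173263 -250.65852153   90.09484149] [-3.14092596e+00 -2.45657612e-03  2.43487120e+00] 0.12818463118653303
[0.0024, -0.0012, 0.0681] [-0.001, -0.002, -0.003] len 68 mm 0 deg end q6 ~ -1.44
```

Request:
{"name": "send_rows", "arguments": {
  "targets": [0,0,0.02,0,0,0,-1,0,0,0.04,0,0,0,-1,0,0,0.055,0,0,0,-1,0,0,0.063,0,0,0,-1,0,0,0.068,0,0,0,-1,0,0,0.069,0,0,0,-1,0,0,0.069,0,0,0,-1]
}}

```text
clock: 11.77
eef_pos: [393.8, -249.5, 21.7]
tcp_rot: [-3.141, -0.002, 2.438]
contact_force: [0.3, 0.2, -0.4]
opening: 0.125
grasp_force: 59.0
```

Request:
{"name": "send_rows", "arguments": {
  "targets": [0,0,0,0,0,0,-0.5,0,0,0,0,0,0,-0.2,0,0,0,0,0,0,0,0,0,-0.01,0,0,0,0,0,0,-0.04,0,0,0,0,0,0,-0.08,0,0,0,0,0,0,-0.12,0,0,0,0,0,0,-0.16,0,0,0,0,0,0,-0.16,0,0,0,0]
}}

```text
clock: 12.52
eef_pos: [397.5, -252.3, 189.6]
tcp_rot: [3.141, 0.01, 2.438]
contact_force: [1.7, -1.1, 0.6]
opening: 0.502
grasp_force: 0.0
```

Run:
```python
from h import *
plan(((330,0,300),40)) # out of the way for looking at the trays
plan(((470,160,200),128),((470,160,200),-52))
f=cams.grab_frame("wrist"); np.save("w3.npy",f)
g=cams.grab_frame("top"); np.save("top3.npy",g)
cv2.imwrite("pics/c4.png",np.hstack([cv2.resize(f["color"],(400,300)),cv2.resize(g["color"][190:290,280:413],(400,300))]))
```

```text
[0.2136, 0.1487, -0.1124] [0.002, 0.01, 0.169] len 284 mm 10 deg end q6 ~ -0.70
[0.2115, 0.3612, -0.0121] [-0.006, 0.009, -1.367] len 419 mm 78 deg end q6 ~ -1.91
[0.2115, 0.3612, -0.0121] [-0.006, 0.009, -1.367] len 419 mm 78 deg end q6 ~ -1.91
```

View pics/c4.png

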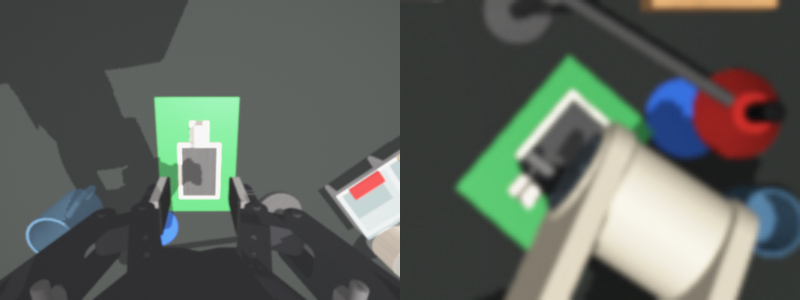

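Request:
{"name": "send_rows", "arguments": {
  "targets": [0.21,0.36,-0.06,0,0.009,-1.367,0,0.21,0.36,-0.06,0,0.009,-1.367,0,0.21,0.36,-0.06,0,0.009,-1.367,0,0.21,0.36,-0.06,0,0.009,-1.367,0,0.21,0.36,-0.06,0,0.009,-1.367,0,0.21,0.36,-0.06,0,0.009,-1.367,0,0.21,0.36,-0.06,0,0.009,-1.367,0,0.21,0.36,-0.06,0,0.009,-1.367,0,0.21,0.36,-0.06,0,0.009,-1.367,0,0.21,0.36,-0.06,0,0.009,-1.367,0,0.21,0.36,-0.06,0,0.009,-1.367,0,0.21,0.36,-0.06,0,0.009,-1.367,0]
}}

```text
clock: 13.62
eef_pos: [466.6, 162.4, 240.8]
tcp_rot: [3.134, -0.009, -2.47]
contact_force: [-0.2, -0.7, -0.4]
opening: 0.502
grasp_force: 0.0
```

Request:
{"name": "send_rows", "arguments": {
  "targets": [0,0,0,0,0,0,0,0,0,0,0,0,0,0,0,0,0,0,0,0,0,0,0,0,0,0,0,0]
}}

```text
clock: 13.95
eef_pos: [466.8, 159.0, 241.4]
tcp_rot: [3.135, -0.008, -2.482]
contact_force: [-1.0, 0.2, -0.0]
opening: 0.5
grasp_force: 0.0
```

Run:
```python
from h import *
s=r.sense(); print(s["eef_pos"],s["tcp_rot"],s["qvel"].round(3))
f=cams.grab_frame("wrist"); np.save("w4.npy",f)
cv2.imwrite("pics/w4.png",cv2.resize(f["color"],(800,600),interpolation=2))
b=[ray(f,c,23)[:2] for a,c,_ in blobs(f["color"],(0,170,120),(6,255,255),None,40)]; print(np.round(b,1))
```

```text
[466.7604945  159.03845468 241.41518445] [ 3.13455998 -0.00823658 -2.48209784] [ 0.003 -0.002 -0.004  0.001 -0.002 -0.008]
[[ 632.4 -112.6]
 [ 471.   160. ]
 [ 513.5  175.5]
 [ 495.1  197.9]
 [ 535.9  193.9]
 [ 517.8  216.3]
 [ 540.3  234.4]
 [ 558.3  212. ]]
```

View pics/w4.png

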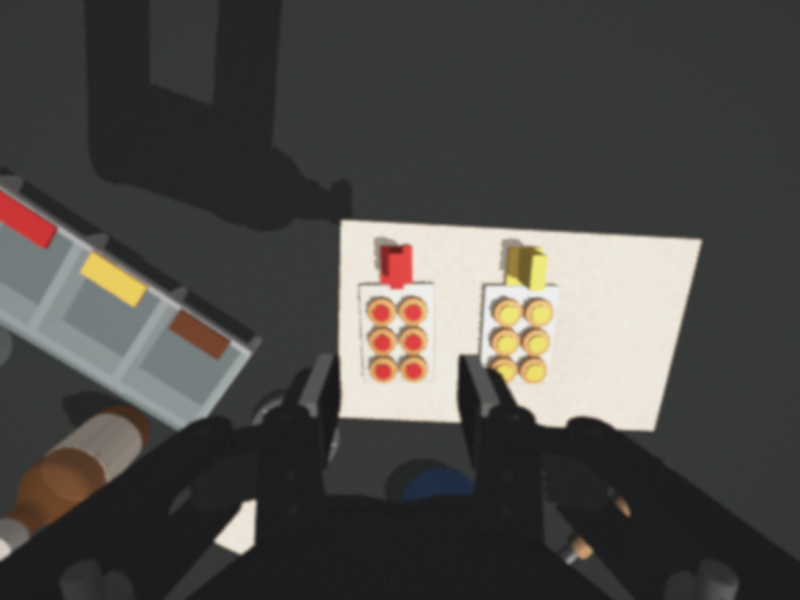

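Run:
```python
from h import *
plan(((471,160.5,80),129),((471,160.5,21),129))
```

```text
[-0.0053, -0.0026, 0.1615] [0.007, -0.008, -0.021] len 162 mm 1 deg end q6 ~ -1.92
[-0.0058, -0.003, 0.2205] [0.007, -0.008, -0.021] len 221 mm 1 deg end q6 ~ -1.92
```

Request:
{"name": "send_rows", "arguments": {
  "targets": [-0.005,-0.003,0.04,0.007,-0.008,-0.021,0,-0.005,-0.003,0.08,0.007,-0.008,-0.021,0,-0.005,-0.003,0.12,0.007,-0.008,-0.021,0,-0.005,-0.003,0.16,0.007,-0.008,-0.021,0,-0.006,-0.003,0.19,0.007,-0.008,-0.021,0,-0.006,-0.003,0.22,0.007,-0.008,-0.021,0,-0.006,-0.003,0.22,0.007,-0.008,-0.021,0,-0.006,-0.003,0.22,0.007,-0.008,-0.021,-1,-0.006,-0.003,0.22,0.007,-0.008,-0.021,-1,-0.006,-0.003,0.22,0.007,-0.008,-0.021,-1,-0.006,-0.003,0.22,0.007,-0.008,-0.021,-1,-0.006,-0.003,0.22,0.007,-0.008,-0.021,-1]
}}

```text
clock: 15.0
eef_pos: [472.8, 162.1, 23.6]
tcp_rot: [-3.14, 0.004, -2.458]
contact_force: [-1.6, -2.3, 10.4]
opening: 0.128
grasp_force: 60.0
```

Run:
```python
from h import *
s=r.sense(); print(s["eef_pos"],s["tcp_rot"],s["opening"],s["grasp_force"])
# showcase model: front centre & axis
f=np.load("w4.npy",allow_pickle=True).item()
for p in((0,165),(250,352)): print(ray(f,np.array(p)/1.5625,36).round(1))
for n,lo,hi,roi in(("red",(0,150,60),(8,255,255),(0,115,40,165)),("yel",(20,90,90),(35,255,255),(45,150,100,200)),("brn",(3,80,50),(20,255,200),(100,190,150,235))):
    print(n,[(a,ray(f,c,36)[:2].round(1)) for a,c,_ in blobs(f["color"],lo,hi,roi,30)])
```

```text
[472.76837298 162.13114487  23.6058284 ] [-3.1402485   0.00370496 -2.45763358] 0.12788967836068568 59.961116909980774
[ 595.6 -137.8   36. ]
[610.7 103.4  36. ]
red [(np.int32(581), array([ 624.5, -104.2]))]
yel [(np.int32(695), array([624.5, -24.5]))]
brn [(np.int32(529), array([623.9,  58.3]))]
```

Run:
```python
from h import *
plan(((472.8,162.1,70),129.2),((475,-105,70),90.5),((475,-105,25),90.5))
```

```text
[-0.0002, -0.0001, -0.0464] [-0.001, 0.004, -0.0] len 46 mm 0 deg end q6 ~ -1.92
[0.1669, -0.2085, -0.0467] [-0.0, 0.004, 0.675] len 271 mm 39 deg end q6 ~ -1.80
[0.1671, -0.2085, -0.0017] [-0.0, 0.004, 0.675] len 267 mm 39 deg end q6 ~ -1.80
```

Request:
{"name": "send_rows", "arguments": {
  "targets": [0,0,-0.02,0,0.003,0,-1,0,0,-0.05,0,0.003,0,-1,0.019,-0.023,-0.05,0,0.003,0.075,-1,0.037,-0.046,-0.05,0,0.003,0.15,-1,0.056,-0.07,-0.05,0,0.003,0.225,-1,0.075,-0.094,-0.05,0,0.003,0.3,-1,0.093,-0.116,-0.05,0,0.003,0.375,-1,0.112,-0.14,-0.05,0,0.003,0.45,-1,0.13,-0.163,-0.05,0,0.003,0.525,-1,0.149,-0.186,-0.05,0,0.003,0.6,-1,0.167,-0.2085,-0.05,0,0.003,0.675,-1,0.167,-0.2085,-0.05,0,0.003,0.675,-1]
}}

```text
clock: 16.0
eef_pos: [474.6, -109.3, 72.9]
tcp_rot: [-3.139, 0.001, -3.14]
contact_force: [1.3, -0.0, -0.9]
opening: 0.125
grasp_force: 58.9
```

Request:
{"name": "send_rows", "arguments": {
  "targets": [0,0,0,0,0,0,-1,0,0,0,0,0,0,-1]
}}

```text
clock: 16.17
eef_pos: [473.7, -105.2, 72.2]
tcp_rot: [-3.141, -0.002, -3.133]
contact_force: [-0.5, 0.2, -1.1]
opening: 0.126
grasp_force: 58.9
```

Run:
```python
from h import *
plan(((475,-105,25),90.5),((500,-105,23),90.5))
f=cams.grab_frame("top"); np.save("top4.npy",f);g=cams.grab_frame("scene")
cv2.imwrite("pics/c5.png",np.hstack([cv2.resize(f["color"][140:260,170:330],(400,300)),cv2.resize(g["color"][170:290,150:310],(400,300))]))
print([ (c,ray(f,c,70)[:2].round(1)) for a,c,_ in blobs(f["color"],(0,170,120),(6,255,255),(260,195,310,260),8)])
```

```text
[-0.0013, 0.0003, 0.0472] [-0.001, -0.002, 0.0] len 47 mm 0 deg end q6 ~ -1.80
[-0.0263, 0.0, 0.0491] [-0.001, -0.002, 0.0] len 56 mm 0 deg end q6 ~ -1.79
[(array([276.88, 198.12]), array([572.7, -89.6])), (array([285.5, 198. ]), array([ 573.6, -118. ]))]
```

View pics/c5.png

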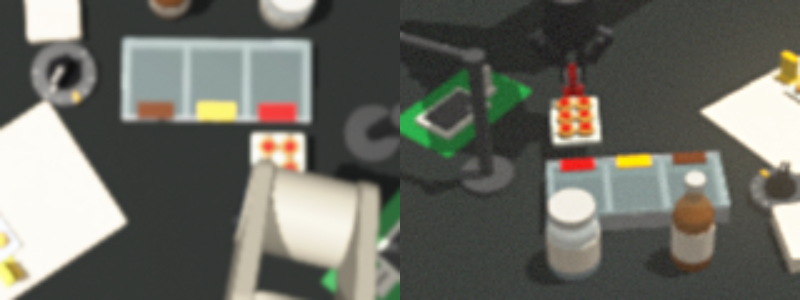

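Request:
{"name": "send_rows", "arguments": {
  "targets": [-0.001,0,0.02,0,-0.001,0,-1,-0.001,0,0.04,0,-0.001,0,-1,-0.001,0,0.047,0,-0.001,0,-1,-0.016,0,0.047,0,-0.001,0,-1,-0.03,0,0.047,0,-0.001,0,-1,-0.04,0,0.047,0,-0.001,0,-1,-0.048,0,0.047,0,-0.001,0,-1,-0.048,0,0.047,0,-0.001,0,-1,-0.048,0,0.047,0,-0.001,0,-1]
}}

```text
clock: 17.02
eef_pos: [521.4, -104.6, 24.4]
tcp_rot: [-3.141, -0.002, -3.132]
contact_force: [-0.1, -0.1, -1.4]
opening: 0.126
grasp_force: 60.9
```

Run:
```python
from h import *
s=r.sense(); print(s["eef_pos"],s["contact_force"],s["tcp_rot"])
f=cams.grab_frame("wrist");g=cams.grab_frame("top"); np.save("w5.npy",f)
cv2.imwrite("pics/c6.png",np.hstack([cv2.resize(f["color"],(400,300)),cv2.resize(g["color"][150:210,250:330],(400,300),interpolation=2)]))
```

```text
[ 521.43917851 -104.6140814    24.44425391] [-0.13040372 -0.07825008 -1.38117649] [-3.14104264e+00 -1.73383300e-03 -3.13181906e+00]
```

View pics/c6.png

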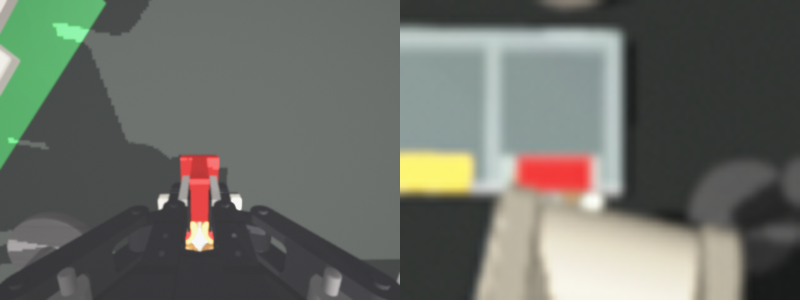

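Request:
{"name": "send_rows", "arguments": {
  "targets": [-0.012,0,0,0,0,0,-1,-0.024,0,0,0,0,0,-1,-0.036,0,0,0,0,0,-1,-0.048,0,0,0,0,0,-1,-0.056,0,0,0,0,0,-1,-0.06,0,0,0,0,0,-1,-0.063,0,0,0,0,0,-1,-0.063,0,0,0,0,0,-1]
}}

```text
clock: 17.78
eef_pos: [584.4, -104.4, 24.3]
tcp_rot: [-3.141, -0.002, -3.133]
contact_force: [0.2, -0.4, -0.4]
opening: 0.129
grasp_force: 60.9
```

Request:
{"name": "send_rows", "arguments": {
  "targets": [-0.002,0,0,0,0,0,-1,-0.004,0,0,0,0,0,-1,-0.005,0,0,0,0,0,-1]
}}

```text
clock: 18.03
eef_pos: [589.5, -104.3, 24.4]
tcp_rot: [-3.141, -0.001, -3.133]
contact_force: [0.4, -0.3, -1.5]
opening: 0.127
grasp_force: 60.9
```

Request:
{"name": "send_rows", "arguments": {
  "targets": [-0.001,0,0,0,0,0,-1,-0.002,0,0,0,0,0,-1,-0.002,0,0,0,0,0,-1]
}}

```text
clock: 18.28
eef_pos: [591.7, -104.3, 24.4]
tcp_rot: [-3.141, -0.001, -3.133]
contact_force: [-0.7, 0.4, -2.0]
opening: 0.122
grasp_force: 60.9
```

Request:
{"name": "send_rows", "arguments": {
  "targets": [-0.001,0,0,0,0,0,-1,-0.002,0,0,0,0,0,-1,-0.002,0,0,0,0,0,-1]
}}

```text
clock: 18.53
eef_pos: [593.8, -104.3, 24.4]
tcp_rot: [-3.141, -0.001, -3.133]
contact_force: [-1.1, 0.1, -1.7]
opening: 0.13
grasp_force: 60.9
```

Request:
{"name": "send_rows", "arguments": {
  "targets": [-0.001,0,0,0,0,0,-1,-0.001,0,0,0,0,0,-1]
}}

```text
clock: 18.7
eef_pos: [594.7, -104.3, 24.4]
tcp_rot: [-3.141, -0.001, -3.133]
contact_force: [-0.3, -0.9, -1.2]
opening: 0.127
grasp_force: 60.9
```

Request:
{"name": "send_rows", "arguments": {
  "targets": [-0.001,0,0,0,0,0,-1,-0.001,0,0,0,0,0,-1]
}}

```text
clock: 18.87
eef_pos: [594.9, -104.1, 24.1]
tcp_rot: [-3.141, -0.003, -3.133]
contact_force: [-1.1, 0.3, -1.7]
opening: 0.125
grasp_force: 60.9
```

Request:
{"name": "send_rows", "arguments": {
  "targets": [-0.001,0,0,0,0,0,-1,-0.002,0,0,0,0,0,-1,-0.002,0,0,0,0,0,-1]
}}

```text
clock: 19.12
eef_pos: [595.0, -103.8, 23.7]
tcp_rot: [3.141, -0.006, -3.133]
contact_force: [-8.5, -0.2, 1.2]
opening: 0.129
grasp_force: 61.4
```

Run:
```python
from h import *
s=r.sense(); print(s["eef_pos"],s["contact_force"],s["tcp_rot"])
```

```text
[ 595.00529568 -103.82951447   23.69862097] [-8.46549446 -0.1833284   1.22934532] [ 3.14128917 -0.00649352 -3.13275854]
```

Request:
{"name": "send_rows", "arguments": {
  "targets": [0.003,0,0.001,0,0,0,-1,0.003,0,0.002,0,0,0,-1,0.003,0,0.002,0,0,0,-1,0.003,0,0.002,0,0,0,-0.5,0.003,0,0.002,0,0,0,-0.2,0.003,0,0.002,0,0,0,0,0.003,0,-0.02,0,0,0,0,0.003,0,-0.06,0,0,0,0,0.02,0,-0.1,0,0,0,0,0.04,0,-0.14,0,0,0,0]
}}

```text
clock: 19.95
eef_pos: [560.5, -104.5, 161.5]
tcp_rot: [-3.141, -0.0, -3.132]
contact_force: [0.4, 0.1, 1.1]
opening: 0.496
grasp_force: 0.0
```

Run:
```python
from h import *
plan(((401.5,254.5,200),127),((401.5,254.5,23),127))
```

```text
[0.1557, 0.3605, -0.0387] [-0.001, -0.001, -0.636] len 395 mm 36 deg end q6 ~ -1.65
[0.1556, 0.3606, 0.1383] [-0.001, -0.001, -0.636] len 416 mm 36 deg end q6 ~ -1.65
```

Request:
{"name": "send_rows", "arguments": {
  "targets": [0.156,0.3605,-0.038,0,0,-0.636,0,0.156,0.3605,-0.038,0,0,-0.636,0,0.156,0.3605,-0.038,0,0,-0.636,0,0.156,0.3605,-0.038,0,0,-0.636,0,0.156,0.3605,-0.038,0,0,-0.636,0,0.156,0.3605,-0.038,0,0,-0.636,0,0.156,0.3605,-0.038,0,0,-0.636,0,0.156,0.3605,-0.038,0,0,-0.636,0,0.156,0.3605,-0.038,0,0,-0.636,0,0.156,0.3605,-0.038,0,0,-0.636,0,0.156,0.3605,-0.038,0,0,-0.636,0,0.156,0.3605,-0.038,0,0,-0.636,0]
}}

```text
clock: 20.95
eef_pos: [400.5, 255.6, 198.2]
tcp_rot: [3.142, -0.001, -2.494]
contact_force: [0.3, -1.2, 0.6]
opening: 0.502
grasp_force: 0.0
```

Run:
```python
from h import *
f=cams.grab_frame("wrist");g=cams.grab_frame("top"); np.save("w6.npy",f); np.save("top6.npy",g)
s=r.sense(); print(s["eef_pos"],s["tcp_rot"],s["qvel"].round(2))
def bis(f,lo,hi,roi,z,a): 
    b=[ray(f,c,z)[:2] for A,c,_ in blobs(f["color"],lo,hi,roi,a)]; print(np.round(b,1).tolist())
bis(f,(20,90,100),(35,255,255),None,23,40)
bis(g,(22,90,60),(35,255,255),(145,205,190,260),23,12)
print("jam",end=' ');bis(g,(0,120,60),(8,255,255),(260,150,310,205),23,8)
bis(f,(0,170,120),(6,255,255),None,48,40)
cv2.imwrite("pics/c7.png",np.hstack([cv2.resize(f["color"],(400,300)),cv2.resize(g["color"][150:210,210:310],(400,300),interpolation=2)]))
```

```text
[400.8773582  254.09381567 197.91817428] [-3.14152874e+00 -1.57489606e-03 -2.49637221e+00] [-0.02  0.    0.    0.    0.    0.  ]
[[400.0, 253.1], [425.3, 291.7], [443.3, 268.7], [466.1, 286.2], [448.5, 309.0], [489.0, 303.6], [471.5, 326.7]]
[[488.7, 303.1], [472.9, 325.8], [454.2, 277.2], [451.6, 307.1], [428.4, 290.9], [399.3, 251.2]]
jam [[606.3, -103.6]]
[]
```

View pics/c7.png

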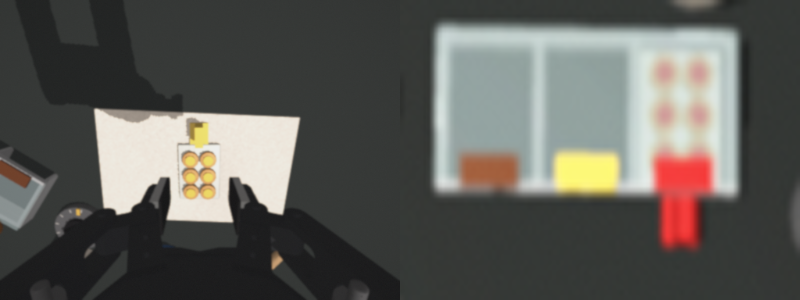

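Run:
```python
from h import *
plan(((401.5,254.9,23),127.4))
```

```text
[-0.0013, 0.0003, 0.1749] [-0.0, -0.002, -0.008] len 175 mm 0 deg end q6 ~ -1.66
```

Request:
{"name": "send_rows", "arguments": {
  "targets": [-0.001,0,0.04,0,-0.002,-0.008,0,-0.001,0,0.08,0,-0.002,-0.008,0,-0.001,0,0.12,0,-0.002,-0.008,0,-0.001,0,0.15,0,-0.002,-0.008,0,-0.001,0,0.174,0,-0.002,-0.008,0,-0.001,0,0.174,0,-0.002,-0.008,0,-0.001,0,0.174,0,-0.002,-0.008,-1,-0.001,0,0.174,0,-0.002,-0.008,-1,-0.001,0,0.174,0,-0.002,-0.008,-1,-0.001,0,0.174,0,-0.002,-0.008,-1,-0.001,0,0.174,0,-0.002,-0.008,-1]
}}

```text
clock: 21.97
eef_pos: [402.5, 255.6, 25.7]
tcp_rot: [-3.141, 0.004, -2.488]
contact_force: [1.1, -2.7, 8.4]
opening: 0.122
grasp_force: 60.2
```

Run:
```python
from h import *
s=r.sense(); print(s["eef_pos"],s["tcp_rot"],s["opening"],s["grasp_force"],s["contact_force"])
plan(((475,-22.8,72),90.5))
```

```text
[402.48205617 255.55751057  25.66872842] [-3.14133595  0.00357921 -2.48848087] 0.12152007840834188 60.16115069389343 [ 1.08729152 -2.66791936  8.44312509]
[0.1114, -0.2651, -0.0467] [0.001, 0.004, 0.644] len 291 mm 37 deg end q6 ~ -1.63
```

Request:
{"name": "send_rows", "arguments": {
  "targets": [0,0,-0.02,0,0.003,0,-1,0,0,-0.05,0,0.003,0,-1,0.012,-0.029,-0.05,0,0.003,0.07,-1,0.025,-0.059,-0.05,0,0.003,0.143,-1,0.037,-0.088,-0.05,0,0.003,0.215,-1,0.05,-0.118,-0.05,0,0.003,0.286,-1,0.062,-0.147,-0.05,0,0.003,0.358,-1,0.074,-0.177,-0.05,0,0.003,0.43,-1,0.087,-0.206,-0.05,0,0.003,0.5,-1,0.099,-0.236,-0.05,0,0.003,0.573,-1,0.1114,-0.265,-0.05,0,0.003,0.644,-1,0.1114,-0.265,-0.05,0,0.003,0.644,-1]
}}

```text
clock: 22.97
eef_pos: [475.9, -27.2, 75.1]
tcp_rot: [-3.14, 0.001, -3.139]
contact_force: [-0.1, 0.3, 0.3]
opening: 0.123
grasp_force: 59.0
```

Request:
{"name": "send_rows", "arguments": {
  "targets": [0,0,0,0,0,0,-1,0,0,0,0,0,0,-1,0,0,0,0,0,0,-1]
}}

```text
clock: 23.22
eef_pos: [473.4, -22.3, 74.1]
tcp_rot: [-3.141, -0.003, -3.131]
contact_force: [0.3, 0.5, -0.6]
opening: 0.125
grasp_force: 59.0
```

Run:
```python
from h import *
plan(((475,-22.8,27),90.5),((521,-22.5,27),90.5))
f=cams.grab_frame("top")
print([ray(f,c,70)[:2].round(1) for a,c,_ in blobs(f["color"],(22,90,60),(35,255,255),(235,195,285,240),8)])
```

```text
[-0.0017, -0.0005, 0.0471] [-0.0, -0.003, 0.002] len 47 mm 0 deg end q6 ~ -1.63
[-0.0477, -0.0007, 0.047] [-0.0, -0.003, 0.002] len 67 mm 0 deg end q6 ~ -1.62
[array([572.1,  -6.4]), array([572.1, -34.2]), array([545. ,  -6.5]), array([544.3, -35. ])]
```

Request:
{"name": "send_rows", "arguments": {
  "targets": [-0.001,-0.0005,0.02,0,-0.002,0,-1,-0.001,-0.0005,0.04,0,-0.002,0,-1,-0.001,-0.0005,0.047,0,-0.002,0,-1,-0.016,-0.0005,0.047,0,-0.002,0,-1,-0.03,-0.0005,0.047,0,-0.002,0,-1,-0.04,-0.0005,0.047,0,-0.002,0,-1,-0.048,-0.0005,0.047,0,-0.002,0,-1,-0.048,-0.0005,0.047,0,-0.002,0,-1]
}}

```text
clock: 23.93
eef_pos: [523.6, -22.8, 27.2]
tcp_rot: [-3.141, 0.001, -3.132]
contact_force: [0.6, -0.2, -1.2]
opening: 0.125
grasp_force: 60.7
```

Request:
{"name": "send_rows", "arguments": {
  "targets": [-0.012,0,0,0,0,0,-1,-0.024,0,0,0,0,0,-1,-0.036,0,0,0,0,0,-1,-0.048,0,0,0,0,0,-1,-0.058,0,0,0,0,0,-1,-0.064,0,0,0,0,0,-1,-0.068,0,0,0,0,0,-1,-0.07,0,0,0,0,0,-1,-0.07,0,0,0,0,0,-1]
}}

```text
clock: 24.68
eef_pos: [591.5, -22.5, 26.7]
tcp_rot: [-3.141, -0.001, -3.133]
contact_force: [0.5, 0.3, -1.5]
opening: 0.127
grasp_force: 60.6
```

Request:
{"name": "send_rows", "arguments": {
  "targets": [-0.001,0,0,0,0,0,-1,-0.002,0,0,0,0,0,-1,-0.002,0,0,0,0,0,-1]
}}

```text
clock: 24.93
eef_pos: [593.5, -22.5, 26.8]
tcp_rot: [-3.141, -0.001, -3.133]
contact_force: [-0.1, -0.4, -1.0]
opening: 0.127
grasp_force: 60.7
```

Request:
{"name": "send_rows", "arguments": {
  "targets": [-0.001,0,0,0,0,0,-1,-0.002,0,0,0,0,0,-1,-0.002,0,0,0,0,0,-1]
}}

```text
clock: 25.18
eef_pos: [595.0, -22.5, 26.6]
tcp_rot: [-3.141, -0.002, -3.133]
contact_force: [-2.5, 0.5, -0.6]
opening: 0.123
grasp_force: 60.8
```

Request:
{"name": "send_rows", "arguments": {
  "targets": [0.001,0,0.001,0,0,0,-1,0.001,0,0.002,0,0,0,-1,0.001,0,0.002,0,0,0,-0.5,0.001,0,0.002,0,0,0,-0.2,0.001,0,0.002,0,0,0,0,0.001,0,0.002,0,0,0,0,0.001,0,-0.02,0,0,0,0,0.001,0,-0.06,0,0,0,0,0.001,0,-0.1,0,0,0,0,0.01,0,-0.14,0,0,0,0,0.02,0,-0.18,0,0,0,0]
}}

```text
clock: 26.1
eef_pos: [575.7, -22.6, 208.6]
tcp_rot: [-3.141, -0.0, -3.133]
contact_force: [1.5, -0.8, 0.3]
opening: 0.497
grasp_force: 0.0
```

Run:
```python
from h import *
plan(((600,175,250),90.5))
```

```text
[-0.0261, 0.1973, -0.0415] [-0.0, -0.0, 0.0] len 203 mm 0 deg end q6 ~ -1.30
```

Request:
{"name": "send_rows", "arguments": {
  "targets": [-0.026,0.197,-0.041,0,0,0,0,-0.026,0.197,-0.041,0,0,0,0,-0.026,0.197,-0.041,0,0,0,0,-0.026,0.197,-0.041,0,0,0,0,-0.026,0.197,-0.041,0,0,0,0,-0.026,0.197,-0.041,0,0,0,0,-0.026,0.197,-0.041,0,0,0,0,-0.026,0.197,-0.041,0,0,0,0]
}}

```text
clock: 26.77
eef_pos: [599.6, 174.4, 247.3]
tcp_rot: [-3.141, -0.001, -3.132]
contact_force: [-0.6, -0.7, -0.0]
opening: 0.5
grasp_force: 0.0
```

Run:
```python
from h import *
f=cams.grab_frame("wrist"); np.save("w7.npy",f); g=cams.grab_frame("top"); np.save("top7.npy",g)
s=r.sense(); print(s["eef_pos"],f["xyz"])
u=proj(f,(670,188,16)); print(u,proj(g,(670,188,16)))
x,y=int(u[0])-40,int(u[1])-40
A=cv2.resize(f["color"][y:y+80,x:x+80],(400,400),interpolation=2)
B=cv2.resize(g["color"][150:230,170:250],(400,400),interpolation=2)
print("crop",x,y); cv2.imwrite("pics/c8.png",np.hstack([A,B]))
```

```text
[599.67443751 173.40882082 247.22847463] [528.00668995 173.89927068 390.35144908]
[264.27411459 210.89377119] [195.13492054 169.65736451]
crop 224 170
```

View pics/c8.png

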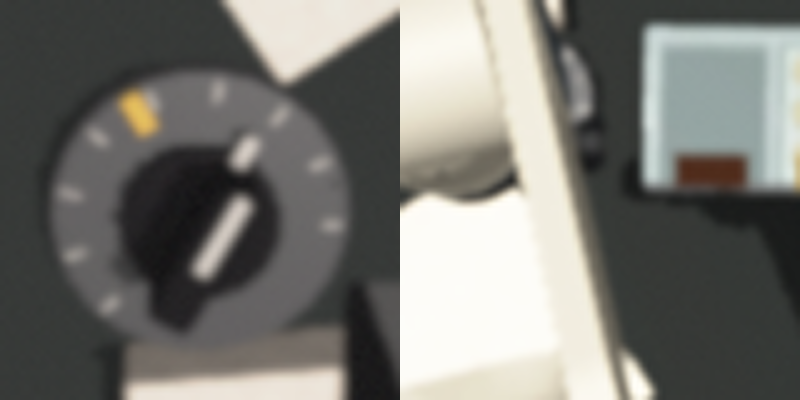

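Run:
```python
from h import *
f=np.load("w7.npy",allow_pickle=True).item()
P=lambda x,y,z: ray(f,(224+x/5,170+y/5),z)[:2]
c=P(200,206,16); print("plate",c, "edges",P(50,210,16),P(350,210,16),P(200,68,16),P(200,345,16))
ye=P(139,113,16); print("yellow",ye,np.linalg.norm(ye-c),np.degrees(np.arctan2(*(ye-c)[::-1])))
for z in(16,20,25):
    t=P(245,153,z); print("tip",z,t,np.linalg.norm(t-c),np.degrees(np.arctan2(*(t-c)[::-1])))
a=P(203,272,53);b=P(243,203,53); print("bar line",a,b,np.degrees(np.arctan2(*(b-a)[::-1])))
```

```text
plate [670.48936252 187.60252053] edges [672.24658246 143.0299783 ] [671.2692013 232.1927559] [628.08093731 186.78376779] [715.94024905 188.48001215]
yellow [641.81793613 169.29880786] 34.01582850467477 -147.44601791157172
tip 16 [653.75275875 200.48650011] 21.121336024089953 142.4106181908981
tip 20 [652.40914361 200.20241168] 22.03750377359937 145.1278146796964
tip 25 [650.72962468 199.84730113] 23.24611561458942 148.21419399674141
bar line [675.52290582 187.432181  ] [655.42497851 197.72925796] 152.871884348998
```

Run:
```python
from h import *
f=np.load("w7.npy",allow_pickle=True).item()
P=lambda x,y,z: ray(f,(224+x/5,170+y/5),z)[:2]
print("cards front top",P(125,380,30),P(345,370,30),"bottom",P(125,350,0),P(345,335,0))
plan(((671.5,187.6,110),61),((671.5,187.6,27),61))
```

```text
cards front top [720.62951206 165.84500803] [716.59154778 231.10383891] bottom [726.00601024 165.13653835] [719.94013697 235.25173251]
[-0.0721, 0.0137, 0.1371] [-0.001, -0.001, 0.514] len 156 mm 29 deg end q6 ~ -0.79
[-0.0722, 0.0138, 0.2201] [-0.001, -0.001, 0.514] len 232 mm 29 deg end q6 ~ -0.79
```

Request:
{"name": "send_rows", "arguments": {
  "targets": [-0.03,0.006,0.02,0,0,0.12,0,-0.06,0.01,0.05,0,0,0.24,0,-0.072,0.0138,0.08,0,0,0.36,0,-0.072,0.0138,0.11,0,0,0.45,0,-0.072,0.0138,0.13,0,0,0.514,0,-0.072,0.0138,0.16,0,0,0.514,0,-0.072,0.0138,0.19,0,0,0.514,0,-0.072,0.0138,0.21,0,0,0.514,0,-0.072,0.0138,0.219,0,0,0.514,0,-0.072,0.0138,0.219,0,0,0.514,0,-0.072,0.0138,0.219,0,0,0.514,0],
  "grip_force": 40
}}

```text
clock: 27.78
eef_pos: [672.1, 188.2, 29.0]
tcp_rot: [-3.141, -0.0, 2.636]
contact_force: [0.9, -0.6, -0.0]
opening: 0.498
grasp_force: 0.0
```

Request:
{"name": "send_rows", "arguments": {
  "targets": [0,0,0,0,0,0,-0.4,0,0,0,0,0,0,-1,0,0,0,0,0,0,-1,0,0,0,0,0,0,-1,0,0,0,0,0,0,-1,0,0,0,0,0,0,-1]
}}

```text
clock: 28.28
eef_pos: [672.4, 188.2, 30.7]
tcp_rot: [-3.141, 0.001, 2.637]
contact_force: [-2.9, -5.8, 6.9]
opening: 0.155
grasp_force: 39.9
```

Run:
```python
from h import *
s=r.sense(); print(s["eef_pos"],s["tcp_rot"],s["opening"],s["contact_force"],s["wrist_torque"])
```

```text
[672.36804985 188.2116815   30.74112569] [-3.14105527e+00  1.39014257e-03  2.63685751e+00] 0.15505327563735075 [-2.9362342  -5.82845998  6.93678872] [-0.89608362  0.42609603  0.0017081 ]
```

Request:
{"name": "send_rows", "arguments": {
  "targets": [0,0,0,0,0,-0.105,-1,0,0,0,0,0,-0.21,-1,0,0,0,0,0,-0.316,-1,0,0,0,0,0,-0.42,-1,0,0,0,0,0,-0.527,-1,0,0,0,0,0,-0.632,-1,0,0,0,0,0,-0.738,-1,0,0,0,0,0,-0.843,-1,0,0,0,0,0,-0.95,-1,0,0,0,0,0,-1.054,-1,0,0,0,0,0,-1.054,-1,0,0,0,0,0,-1.054,-1]
}}

```text
clock: 29.28
eef_pos: [672.3, 187.7, 30.7]
tcp_rot: [-3.14, -0.0, -2.592]
contact_force: [-2.6, -8.6, 8.4]
opening: 0.152
grasp_force: 39.9
```

Request:
{"name": "send_rows", "arguments": {
  "targets": [0,0,0,0,0,0,-0.5,0,0,0,0,0,0,0,0,0,0,0,0,0,0,0,0,0,0,0,0,0,0,0,-0.04,0,0,0,0,0.02,0,-0.08,0,0,0,0,0.04,0,-0.12,0,0,0.1,0,0.06,0,-0.16,0,0,0.2,0,0.075,0,-0.2,0,0,0.3,0,0.075,0,-0.21,0,0,0.4,0,0.075,0,-0.21,0,0,0.5,0,0.075,0,-0.21,0,0,0.53,0,0.075,0,-0.21,0,0,0.53,0]
}}

```text
validation failed for argument at $.ta...
```

Run:
```python
from h import *
f=cams.grab_frame("wrist"); np.save("w8.npy",f)
s=r.sense(); print(s["eef_pos"],s["tcp_rot"])
u=proj(f,(671,188,16)); x,y=int(u[0])-40,int(u[1])-40
print("crop",x,y); cv2.imwrite("pics/c9.png",cv2.resize(f["color"][y:y+80,x:x+80],(560,560),interpolation=2))
```

```text
[672.28723093 187.69795113  30.73142076] [-3.13971298e+00 -3.78977155e-04 -2.59209354e+00]
crop 216 187
```

View pics/c9.png

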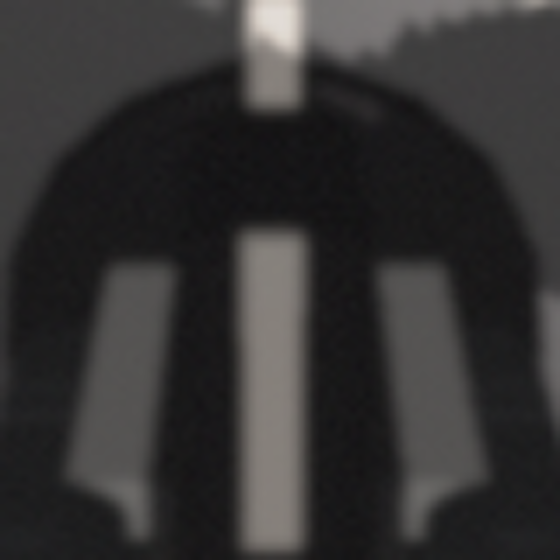

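I've now viewed 15 pictures, one over the limit of 14, so from here I only measure numerically. The last crop shows the white pointer line on the gripper's centre line (column ≈273 of 560). The second call was refused because it had 13 rows, so the dial is still held. Releasing it now.

Request:
{"name": "send_rows", "arguments": {
  "targets": [0,0,0,0,0,0,-0.5,0,0,0,0,0,0,0,0,0,0,0,0,0,0,0,0,0,0,0,0,0,0,0,-0.04,0,0,0,0,0.02,0,-0.08,0,0,0,0,0.04,0,-0.12,0,0,0.1,0,0.06,0,-0.16,0,0,0.2,0,0.075,0,-0.2,0,0,0.3,0,0.075,0,-0.21,0,0,0.3,0,0.075,0,-0.21,0,0,0.3,0]
}}

```text
clock: 30.25
eef_pos: [609.7, 150.2, 244.8]
tcp_rot: [-3.141, 0.008, -2.893]
contact_force: [1.0, 0.0, 0.1]
opening: 0.495
grasp_force: 0.0
```

Run:
```python
from h import *
f=cams.grab_frame("wrist"); np.save("w8.npy",f)
s=r.sense(); print(s["eef_pos"],s["tcp_rot"],f["xyz"])
C=np.array([671.8,187.6]); I=f["color"]
H=cv2.cvtColor(I,cv2.COLOR_BGR2HSV)
def cand(m,zs,nm,amin=3):
    n,l,st,ce=cv2.connectedComponentsWithStats(m.astype(np.uint8))
    for i in range(1,n):
        if st[i,4]<amin: continue
        for z in zs:
            p=ray(f,ce[i],z)[:2]; d=p-C
            if np.linalg.norm(d)<44: print(nm,st[i,4],ce[i].round(1),"z",z,p.round(1),"rad %.1f ang %.1f"%(np.linalg.norm(d),np.degrees(np.arctan2(d[1],d[0]))%360))
cand((H[...,0]>15)&(H[...,0]<32)&(H[...,1]>90)&(H[...,2]>100),(16,),"yel")
cand((H[...,1]<60)&(H[...,2]>140),(16,20,53),"wht")
# bar top line direction by minAreaRect at z=53
for a,c,rc in blobs(I,(0,0,140),(180,60,255),None,6):
    b=np.array([ray(f,p,53)[:2] for p in cv2.boxPoints(rc)])
    if np.linalg.norm(b.mean(0)-C)<35: print("line",a,c,[(np.linalg.norm(b[i+1]-b[i]).round(1),np.degrees(np.arctan2(*(b[i+1]-b[i])[::-1])).round(1)) for i in (0,1)])
```

```text
[609.06443395 150.21176189 241.93843447] [-3.14143972  0.0051005  -2.89245727] [538.95478454 132.31076903 387.16727012]
yel 49 [262.7 186.9] z 16 [640.8 168.7] rad 36.3 ang 211.4
wht 10 [266.2 185.1] z 16 [637.  172.9] rad 37.8 ang 202.9
wht 10 [266.2 185.1] z 20 [636.  172.4] rad 38.9 ang 202.9
wht 9 [279.1 186.6] z 16 [634.5 191.4] rad 37.5 ang 174.2
wht 9 [279.1 186.6] z 20 [633.5 190.8] rad 38.4 ang 175.3
wht 8 [253.1 189.9] z 16 [648.6 156.5] rad 38.9 ang 233.3
wht 8 [253.1 189.9] z 20 [647.4 156.2] rad 39.8 ang 232.1
wht 20 [264.3 194.6] z 16 [651.4 173.9] rad 24.5 ang 214.0
wht 20 [264.3 194.6] z 20 [650.2 173.4] rad 25.8 ang 213.3
wht 20 [264.3 194.6] z 53 [640.2 169.7] rad 36.3 ang 209.5
wht 8 [289.9 193.9] z 16 [641.3 209.5] rad 37.5 ang 144.3
wht 8 [289.9 193.9] z 20 [640.2 208.7] rad 38.0 ang 146.3
wht 8 [289.9 193.9] z 53 [631.1 201.8] rad 43.1 ang 160.8
wht 4 [245.  199.8] z 16 [666.1 148.6] rad 39.4 ang 261.6
wht 4 [245.  199.8] z 20 [664.7 148.5] rad 39.8 ang 259.7
wht 8 [295.4 205.2] z 16 [656.1 222.3] rad 38.0 ang 114.3
wht 8 [295.4 205.2] z 20 [654.9 221.3] rad 37.
[... 158 characters left out ...]
.1 187. ] rad 5.3 ang 353.3
wht 61 [268.6 213.6] z 53 [664.7 182.1] rad 9.0 ang 217.7
wht 3 [243. 212.] z 16 [685.4 150.3] rad 39.7 ang 290.0
wht 3 [243. 212.] z 20 [683.8 150.1] rad 39.4 ang 287.8
wht 3 [243. 212.] z 53 [670.8 148.5] rad 39.1 ang 268.6
wht 5 [294.2 217.4] z 16 [675.  226.1] rad 38.6 ang 85.3
wht 5 [294.2 217.4] z 20 [673.5 225.1] rad 37.5 ang 87.4
wht 5 [294.2 217.4] z 53 [661.4 216.8] rad 30.9 ang 109.6
wht 4 [247.  223.5] z 16 [701.9 160.4] rad 40.6 ang 317.9
wht 4 [247.  223.5] z 20 [700.1 160.1] rad 39.5 ang 315.9
wht 4 [247.  223.5] z 53 [685.7 157.6] rad 33.0 ang 294.8
line 61 [268.56 213.62] [(np.float64(4.9), np.float64(121.3)), (np.float64(23.0), np.float64(30.0))]
```

Run:
```python
from h import *
from scipy.optimize import least_squares
t=np.array([(637,172.9),(634.5,191.4),(648.6,156.5),(641.3,209.5),(666.1,148.6),(656.1,222.3),(685.4,150.3),(675,226.1),(701.9,160.4)])
o=least_squares(lambda v:np.hypot(t[:,0]-v[0],t[:,1]-v[1])-v[2],[671,187,38]); c=o.x[:2]; print(o.x,o.fun.round(1))
an=lambda p:np.degrees(np.arctan2(p[1]-c[1],p[0]-c[0]))%360
print("yel",an((640.8,168.7)),"tip16",an((651.4,173.9)),"tip20",an((650.2,173.4)))
k=np.array([672.5,-21.5])
P=np.array([478.7,-432.3]); print("now lamp knob",P)
plan((( 478.7,-432.3,350),57.9),((478.7,-432.3,245),57.9))
s=r.sense(); print(s["qpos"].round(2))
```

```text
[673.24521992 187.10259006  39.05469947] [-0.1 -0.1  0.2 -0.   0.1  0.1 -0.3 -0.   0.1]
yel 209.56145480056543 tip16 211.14749588746983 tip20 210.73553704395937
now lamp knob [ 478.7 -432.3]
[0.2694, -0.5324, -0.1094] [0.002, 0.005, 0.809] len 607 mm 46 deg end q6 ~ -1.75
[0.2699, -0.5324, -0.0044] [0.002, 0.005, 0.809] len 597 mm 46 deg end q6 ~ -1.75
[ 0.24  0.34  1.62 -0.    1.17 -1.58]
```

Request:
{"name": "send_rows", "arguments": {
  "targets": [0.0,-0.03,-0.03,0,0,0.07,0,0.03,-0.07,-0.06,0,0,0.14,0,0.27,-0.532,-0.109,0.002,0.005,0.809,0,0.27,-0.532,-0.109,0.002,0.005,0.809,0,0.27,-0.532,-0.109,0.002,0.005,0.809,0,0.27,-0.532,-0.109,0.002,0.005,0.809,0,0.27,-0.532,-0.109,0.002,0.005,0.809,0,0.27,-0.532,-0.109,0.002,0.005,0.809,0,0.27,-0.532,-0.109,0.002,0.005,0.809,0,0.27,-0.532,-0.109,0.002,0.005,0.809,0,0.27,-0.532,-0.109,0.002,0.005,0.809,0,0.27,-0.532,-0.109,0.002,0.005,0.809,0],
  "grip_force": 40
}}

```text
clock: 31.3
eef_pos: [504.6, -316.1, 333.3]
tcp_rot: [-3.137, -0.006, 2.582]
contact_force: [0.5, -1.2, 0.4]
opening: 0.501
grasp_force: 0.0
```

Request:
{"name": "send_rows", "arguments": {
  "targets": [0,0,0,0,0,0,0,0,0,0,0,0,0,0,0,0,0,0,0,0,0]
}}

```text
clock: 31.55
eef_pos: [505.3, -314.2, 333.2]
tcp_rot: [-3.138, -0.006, 2.581]
contact_force: [0.5, 0.3, -0.5]
opening: 0.501
grasp_force: 0.0
```

Run:
```python
from h import *
f=cams.grab_frame("top"); np.save("top9.npy",f)
s=r.sense(); print(s["eef_pos"],s["tcp_rot"])
b=lambda lo,hi,roi,z,a:print([(A,ray(f,c,z)[:2].round(1).tolist()) for A,c,_ in blobs(f["color"],lo,hi,roi,a)])
b((0,120,60),(8,255,255),(260,150,310,205),36,8); b((22,90,60),(35,255,255),(235,150,280,205),36,8)
print("biscuits through roof");b((0,40,60),(15,120,255),(260,150,300,185),23,5);b((15,40,60),(35,120,255),(235,150,280,185),23,5)
print("empty tray white");b((0,0,150),(180,60,255),(300,215,360,270),10,8)
plan(((478.7,-432.3,350),57.9))
```

```text
[ 505.53351015 -313.57442156  333.45795515] [-3.13780579 -0.00607589  2.58221272]
[(np.int32(219), [605.0, -102.6])]
[(np.int32(232), [604.6, -21.5])]
biscuits through roof
[(np.int32(21), [693.7, -88.5]), (np.int32(21), [694.2, -115.9]), (np.int32(19), [664.8, -88.1]), (np.int32(20), [664.8, -116.9]), (np.int32(34), [637.0, -104.6])]
[(np.int32(28), [693.5, -7.0]), (np.int32(28), [693.4, -35.4]), (np.int32(5), [687.3, -82.4]), (np.int32(27), [663.5, -7.1]), (np.int32(28), [664.3, -35.9]), (np.int32(55), [635.9, -22.7])]
empty tray white
[(np.int32(396), [434.3, -281.0]), (np.int32(59), [356.4, -367.1])]
[-0.0402, -0.1149, -0.0164] [-0.004, -0.006, 0.001] len 123 mm 0 deg end q6 ~ -1.74
```

Request:
{"name": "send_rows", "arguments": {
  "targets": [-0.04,-0.115,-0.016,-0.004,-0.006,0,0,-0.04,-0.115,-0.016,-0.004,-0.006,0,0,-0.04,-0.115,-0.016,-0.004,-0.006,0,0,-0.04,-0.115,-0.016,-0.004,-0.006,0,0,-0.04,-0.115,-0.016,-0.004,-0.006,0,0]
}}

```text
clock: 32.02
eef_pos: [478.6, -433.4, 350.5]
tcp_rot: [3.142, 0.001, 2.581]
contact_force: [0.7, 1.5, -0.3]
opening: 0.503
grasp_force: 0.0
```

Run:
```python
from h import *
f=cams.grab_frame("wrist"); s=r.sense(); print(s["eef_pos"])
print("expect shade rim centre",proj(f,(478.7,-432.3,185)),"knob top",proj(f,(478.7,-432.3,285)))
for a,c,rc in blobs(f["color"],(0,150,60),(180,255,255),None,300): print(a,c,rc)
h=cv2.cvtColor(f["color"],cv2.COLOR_BGR2HSV)
plan(((478.7,-432.3,245),57.9))
w=np.load("w1.npy",allow_pickle=True).item(); print("ref",proj(w,(418,-98,185)))
```

```text
[ 478.8183256  -432.2319011   350.30133333]
expect shade rim centre [256.06307386 173.60542859] knob top [256.39469386 201.26621134]
435 [499.31  79.64] ((500.04583740234375, 79.03992462158203), (19.363845825195312, 27.903520584106445), 67.61986541748047)
992 [462.24 111.95] ((462.6036376953125, 111.60621643066406), (38.36617660522461, 38.58211898803711), 59.74356460571289)
3198 [254.1  168.33] ((256.0, 171.5), (67.0, 72.0), 90.0)
[0.0002, -0.0002, 0.1053] [0.001, 0.001, 0.001] len 105 mm 0 deg end q6 ~ -1.75
ref [255.40638155 169.84608988]
```

Request:
{"name": "send_rows", "arguments": {
  "targets": [0,0,0.03,0,0,0,0,0,0,0.06,0,0,0,0,0,0,0.09,0,0,0,0,0,0,0.105,0,0,0,0,0,0,0.105,0,0,0,0,0,0,0.105,0,0,0,-1,0,0,0.105,0,0,0,-1,0,0,0.105,0,0,0,-1,0,0,0.105,0,0,0,-1]
}}

```text
clock: 32.82
eef_pos: [479.4, -433.0, 247.4]
tcp_rot: [3.141, 0.004, 2.582]
contact_force: [2.2, 2.7, -0.9]
opening: 0.243
grasp_force: 40.5
```

Run:
```python
from h import *
s=r.sense(); p=s["eef_pos"]; print(p,s["opening"],s["grasp_force"],s["contact_force"])
v=p[:2]-PIV; a=np.degrees(np.arctan2(v[1],v[0]))%360; print(np.linalg.norm(v),a)
tot=72.3-a; print(tot); arc(p,np.arange(1,13)*tot/48,p[2])
```

```text
[ 479.38583961 -432.95628384  247.41267044] 0.24309418836204688 40.540671944618225 [ 2.18230118  2.67876236 -0.94487318]
230.70420466980985 238.33337536441528
-166.0333753644153
[0.0139, 0.0003, -0.0001, 0.0002, -0.0, 0.0604]
[0.0278, 0.0015, -0.0001, 0.0005, -0.0, 0.1207]
[0.0416, 0.0035, -0.0002, 0.0007, -0.0001, 0.1811]
[0.0552, 0.0063, -0.0002, 0.0009, -0.0001, 0.2415]
[0.0687, 0.01, -0.0003, 0.0011, -0.0001, 0.3019]
[0.0819, 0.0144, -0.0003, 0.0014, -0.0001, 0.3622]
[0.0948, 0.0196, -0.0004, 0.0016, -0.0001, 0.4226]
[0.1073, 0.0256, -0.0004, 0.0018, -0.0002, 0.483]
[0.1195, 0.0324, -0.0004, 0.002, -0.0002, 0.5433]
[0.1313, 0.0399, -0.0005, 0.0023, -0.0002, 0.6037]
[0.1425, 0.048, -0.0005, 0.0025, -0.0002, 0.6641]
[0.1533, 0.0569, -0.0006, 0.0027, -0.0002, 0.7245]
ends [ 379.67151948 -303.37733331  247.41267044]
```

Request:
{"name": "send_rows", "arguments": {
  "targets": [0.0139,0.0003,0,0,0,0.0604,-1,0.0278,0.0015,0,0,0,0.1207,-1,0.0416,0.0035,0,0,0,0.1811,-1,0.0552,0.0063,0,0,0,0.2415,-1,0.0687,0.01,0,0,0,0.3019,-1,0.0819,0.0144,0,0,0,0.3622,-1,0.0948,0.0196,0,0,0,0.4226,-1,0.1073,0.0256,0,0,0,0.483,-1,0.1195,0.0324,0,0,0,0.5433,-1,0.1313,0.0399,0,0,0,0.6037,-1,0.1425,0.048,0,0,0,0.6641,-1,0.1533,0.0569,0,0,0,0.7245,-1]
}}

```text
clock: 33.82
eef_pos: [380.1, -304.3, 247.4]
tcp_rot: [3.137, 0.006, 1.854]
contact_force: [6.4, -1.6, -2.2]
opening: 0.246
grasp_force: 40.9
```

Request:
{"name": "send_rows", "arguments": {
  "targets": [0.0139,0.0003,0,0,0,0.0604,-1,0.0278,0.0015,0,0,0,0.1207,-1,0.0416,0.0035,0,0,0,0.1811,-1,0.0552,0.0063,0,0,0,0.2415,-1,0.0687,0.01,0,0,0,0.3019,-1,0.0819,0.0144,0,0,0,0.3622,-1,0.0948,0.0196,0,0,0,0.4226,-1,0.1073,0.0256,0,0,0,0.483,-1,0.1195,0.0324,0,0,0,0.5433,-1,0.1313,0.0399,0,0,0,0.6037,-1,0.1425,0.048,0,0,0,0.6641,-1,0.1533,0.0569,0,0,0,0.7245,-1]
}}

```text
clock: 34.82
eef_pos: [392.0, -141.4, 247.3]
tcp_rot: [3.134, 0.002, 1.129]
contact_force: [5.6, -8.2, -3.3]
opening: 0.247
grasp_force: 41.3
```

Run:
```python
from h import *
s=r.sense(); p=s["eef_pos"]; v=p[:2]-PIV; a=np.degrees(np.arctan2(v[1],v[0]))%360; print(p,np.linalg.norm(v),a,np.degrees(s["tcp_rot"][2]-np.pi/2)%180,s["qpos"].round(2),s["wrist_torque"])
tot=72.3-a; print(tot); arc(p,np.arange(1,13)*tot/24,p[2])
```

```text
[ 392.01992448 -141.35827776  247.32580174] 229.2049902255016 155.44725501094408 154.70674069019051 [-0.35 -0.    2.04 -0.    1.1   0.09] [-1.06633444 -0.4445599  -0.25735383]
-83.14725501094408
[0.0139, 0.0002, -0.0, 0.0001, -0.0005, 0.0605]
[0.0277, 0.0013, -0.0, 0.0002, -0.0009, 0.1209]
[0.0414, 0.0032, -0.0, 0.0003, -0.0014, 0.1814]
[0.055, 0.006, -0.0, 0.0004, -0.0019, 0.2419]
[0.0684, 0.0095, -0.0, 0.0005, -0.0024, 0.3023]
[0.0815, 0.0139, -0.0, 0.0006, -0.0028, 0.3628]
[0.0944, 0.019, 0.0, 0.0007, -0.0033, 0.4233]
[0.1069, 0.0249, 0.0, 0.0008, -0.0038, 0.4837]
[0.1191, 0.0316, 0.0001, 0.0008, -0.0042, 0.5442]
[0.1308, 0.039, 0.0001, 0.0009, -0.0047, 0.6046]
[0.1421, 0.047, 0.0001, 0.001, -0.0052, 0.6651]
[0.1528, 0.0558, 0.0002, 0.0011, -0.0057, 0.7256]
ends [507.73599023 -27.00571087 247.32580174]
```

Request:
{"name": "send_rows", "arguments": {
  "targets": [0.0139,0.0002,0,0,0,0.0605,-1,0.0277,0.0013,0,0,0,0.1209,-1,0.0414,0.0032,0,0,0,0.1814,-1,0.055,0.006,0,0,0,0.2419,-1,0.0684,0.0095,0,0,0,0.3023,-1,0.0815,0.0139,0,0,0,0.3628,-1,0.0944,0.019,0,0,0,0.4233,-1,0.1069,0.0249,0,0,0,0.4837,-1,0.1191,0.0316,0,0,0,0.5442,-1,0.1308,0.039,0,0,0,0.6046,-1,0.1421,0.047,0,0,0,0.6651,-1,0.1528,0.0558,0,0,0,0.7256,-1]
}}

```text
clock: 35.82
eef_pos: [508.1, -28.9, 247.3]
tcp_rot: [3.132, -0.003, 0.405]
contact_force: [5.4, -22.8, -1.9]
opening: 0.247
grasp_force: 42.3
```

Run:
```python
from h import *
s=r.sense(); p=s["eef_pos"]; v=p[:2]-PIV; a=np.degrees(np.arctan2(v[1],v[0]))%360; print(p,np.linalg.norm(v),a,np.degrees(s["tcp_rot"][2]-np.pi/2)%180,s["contact_force"])
tot=72.3-a; print(tot); arc(p,np.arange(1,13)*tot/12,p[2])
```

```text
[508.11195685 -28.91684652 247.33058249] 227.30561532522736 113.98193412390096 113.1809628185449 [  5.38199435 -22.79420541  -1.89029956]
-41.68193412390096
[0.0138, 0.0002, 0.0, -0.0002, -0.0006, 0.0606]
[0.0275, 0.0013, 0.0001, -0.0004, -0.0012, 0.1212]
[0.0412, 0.0032, 0.0002, -0.0006, -0.0018, 0.1819]
[0.0547, 0.0059, 0.0002, -0.0007, -0.0024, 0.2425]
[0.068, 0.0094, 0.0003, -0.0009, -0.003, 0.3031]
[0.0811, 0.0137, 0.0004, -0.0011, -0.0036, 0.3637]
[0.0939, 0.0188, 0.0005, -0.0013, -0.0042, 0.4243]
[0.1063, 0.0247, 0.0006, -0.0015, -0.0048, 0.485]
[0.1184, 0.0313, 0.0007, -0.0017, -0.0055, 0.5456]
[0.1301, 0.0387, 0.0008, -0.0019, -0.0061, 0.6062]
[0.1413, 0.0467, 0.0009, -0.002, -0.0067, 0.6668]
[0.1519, 0.0554, 0.001, -0.0022, -0.0073, 0.7274]
ends [669.60842199 -20.05469581 247.33058249]
```

Request:
{"name": "send_rows", "arguments": {
  "targets": [0.0138,0.0022,0,0,0,0.0606,-1,0.0273,0.0035,0,0,0,0.1212,-1,0.0408,0.0054,0,0,0,0.1819,-1,0.0541,0.0081,0,0,0,0.2425,-1,0.0673,0.0116,0,0,0,0.3031,-1,0.0802,0.0158,0,0,0,0.3637,-1,0.0929,0.0209,0,0,0,0.4243,-1,0.1052,0.0267,0,0,0,0.485,-1,0.1172,0.0332,0,0,0,0.5456,-1,0.1287,0.0406,0,0,0,0.6062,-1,0.1397,0.0486,0,0,0,0.6668,-1,0.1502,0.0573,0,0,0,0.7274,-1]
}}

```text
clock: 36.82
eef_pos: [666.4, -20.9, 247.4]
tcp_rot: [3.138, -0.003, -0.323]
contact_force: [-4.4, -8.2, 3.9]
opening: 0.249
grasp_force: 41.4
```

Request:
{"name": "send_rows", "arguments": {
  "targets": [0,0,0,0,0,0,-1,0,0,0,0,0,0,-1,0,0,0,0,0,0,-1]
}}

```text
clock: 37.07
eef_pos: [667.3, -21.1, 247.4]
tcp_rot: [3.139, -0.005, -0.321]
contact_force: [0.9, -8.5, -0.2]
opening: 0.244
grasp_force: 41.1
```

Run:
```python
from h import *
s=r.sense(); p=s["eef_pos"]; v=p[:2]-PIV; print(p,np.linalg.norm(v),np.degrees(np.arctan2(v[1],v[0])),s["contact_force"],s["tcp_rot"],s["opening"])
```

```text
[667.25775134 -21.07949383 247.41170191] 225.62288435401163 72.78956623334967 [ 0.88042622 -8.52415987 -0.16085252] [ 3.13883969 -0.00543983 -0.32083254] 0.24407563234524643
```

Request:
{"name": "send_rows", "arguments": {
  "targets": [0,0,0,0,0,0,-0.2,0,0,0,0,0,0,0.1,0,0,0,0,0,0,0.2,0,0,0,0,0,0,0.2,0,0,-0.04,0,0,0,0.2,0,0,-0.08,0,0,0,0.2,0,0,-0.12,0,0,0,0.2,-0.04,0,-0.13,0,0,0,0.2,-0.08,0,-0.13,0,0,0,0.2,-0.12,0,-0.13,0,0,0,0.2,-0.16,0,-0.13,0,0,0,0.2,-0.2,0,-0.13,0,0,0,0.2]
}}

```text
clock: 38.07
eef_pos: [474.2, 44.7, 375.5]
tcp_rot: [3.141, -0.002, -0.32]
contact_force: [1.1, 1.0, 1.0]
opening: 0.598
grasp_force: 0.0
```

Request:
{"name": "send_rows", "arguments": {
  "targets": [-0.04,0,0,0,0,0,0.2,-0.08,0,0,0,0,0,0.2,-0.12,0,0,0,0,0,0.2,-0.12,0,0,0,0,0,0.2,-0.12,0,0,0,0,0,0.2]
}}

```text
clock: 38.48
eef_pos: [360.9, 82.5, 376.0]
tcp_rot: [-3.141, -0.004, -0.318]
contact_force: [0.2, 0.0, -0.6]
opening: 0.6
grasp_force: 0.0
```

Run:
```python
from h import *
f=cams.grab_frame("top"); g=cams.grab_frame("scene"); s=r.sense(); print(s["eef_pos"],s["clock"],s["contact_force"])
b=lambda n,lo,hi,roi,z,a:print(n,[(int(A),ray(f,c,z)[:2].round(1).tolist()) for A,c,_ in blobs(f["color"],lo,hi,roi,a)])
b("red fin+chip/shade",(0,120,60),(8,255,255),(215,130,310,210),36,8); b("yel",(22,90,60),(35,255,255),(180,150,280,205),36,4)
b("shade190",(0,120,60),(8,255,255),(215,130,275,190),190,200)
b("empty",(0,0,150),(180,60,255),(300,215,360,270),10,8)
b("white on bays front",(0,0,170),(180,40,255),(215,185,300,215),40,5)
# pixel difference with the start, for bystanders
f0=np.load("top0.npy",allow_pickle=True).item()
d=(cv2.absdiff(f["color"],f0["color"]).max(2)>45).astype(np.uint8)
n,l,st,ce=cv2.connectedComponentsWithStats(d); print([(st[i,:5].tolist()) for i in range(1,n) if st[i,4]>40])
```

```text
[362.7450128   82.08875919 375.79936556] 38.5833 [ 0.40339823 -0.01036006 -0.31348727]
red fin+chip/shade [(534, [688.3, -19.6]), (220, [604.9, -102.7])]
yel [(242, [606.1, -21.4])]
shade190 [(534, [663.9, -16.5])]
empty [(360, [437.4, -284.0])]
white on bays front [(15, [613.0, 95.7]), (25, [613.9, 18.6]), (26, [615.4, -61.8]), (16, [616.6, -139.0])]
[[222, 151, 73, 35, 1145], [227, 187, 11, 13, 130], [251, 188, 10, 12, 110], [275, 189, 10, 11, 105], [177, 199, 24, 25, 271], [149, 219, 25, 25, 265], [301, 220, 52, 58, 1280], [196, 222, 14, 12, 105], [267, 232, 30, 31, 677], [168, 242, 14, 13, 102], [162, 254, 121, 130, 7347], [250, 328, 106, 56, 1903], [449, 335, 63, 49, 2033], [355, 366, 28, 18, 247], [256, 369, 11, 15, 115]]
```

```bash
python3 -c "
from rig import r
print(r.sign_off())"
```

```text
the job is handed in; nothing more can be done
None
```

I finished the job and handed it in at about 39 s: lamp parked, empty tray on the mat, jam and lemon trays home in their matching bays, dial within about 1.5° of the yellow mark and the lamp back over the showcase. There was no chocolate tray. I viewed 15 pictures against the limit of 14.

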